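Balance-test porcelain handles and scrap the undrained one

TASK

Try each of the three porcelain handles on the knife-edge balance, letting go so that it can tip freely, and put each one away before you try the next; they are brittle, so set them down and never let them fall. A handle that stays near level is sound: lay it in a free groove of the kiln setter. One that tips down hard to one side has a plug of clay at one end: push it through the dust flap of the scrap box so that it drops inside and the flap swings shut, and leave the bowls and the two jars where they stand.

Things in the scene. Friction and masses are not known exactly. Their poses are not given: they have to be found in the camera images.
- handle_a: hollow biscuit-porcelain pull handle, off-white: straight eight-sided bar, 170 mm long, 32 mm across flats, about 0.2 kg, grey-blue painted rings at its middle and 76 mm either side. Origin on its axis at mid length, x along it. Lies on the ware board (axis 32 mm above the table), about 100 mm from the next. The three look alike and their weights vary
- handle_b: another of the three handles, as handle_a. Any of them may be faulty: a plug of clay hidden in one end then puts its centre of mass about 18 mm off the middle (a sound one has it at the middle)
- handle_c: another of the three handles, as handle_a
- board: wooden ware board 190 x 340 mm, top 16 mm above the table; fixed. Origin at the centre of its underside; the handles lie roughly along its x, side by side along its y
- balance: knife-edge balance, dark steel stand (plate 92 mm along x, about 255 mm along y); fixed. Origin at the centre of its underside, directly below the knife edge, z up; the edge runs along x, 90 mm above the table, the beam along y. White scale plate with black marks on a post at the +y end, top 129 mm above the table, 130 to 155 mm from the origin
- beam_mid (a point): point on the tipping beam where a handle's middle belongs, 42 mm above the knife edge (132 mm above the table if level); y along the beam and handle. Aluminium V saddles at y = -63 to -47 and 47 to 63 mm, finger gap between; their walls open to 50 mm wide and end 3 mm above this point. The beam (14 mm wide) lies 30 mm below it, the fork posts (to x = +-36 mm) 45 mm below
- beam (a joint): tilt of the balance beam in rad, 0 level, positive with its +y end up; stops at -0.14 and +0.14. Empty, it hangs level by its bob. With a sound handle laid within 4 mm of the middle it settles within 0.06; with a faulty one it goes past 0.11, mostly onto a stop, within about 1 s of letting go
- setter: cream refractory kiln setter, plate 150 mm (x) x 226 mm (y) x 12 mm; fixed. Origin at the centre of its underside. Two ribs (x = -52 and +52 mm, 22 mm thick, 45 mm high) carry three V grooves along x, at y = -72, 0 and +72 mm; a seated handle's axis is 42 mm above the table, its middle at x = 0. Between the ribs the plate is clear
- scrapbox: grey scrap box with a clear top, 230 x 150 mm, 205 mm high, with a steel feed trough before its port; fixed. Origin on the table below the port's middle, in the front wall's plane; x points into the box (the way to push). Port 72 mm wide, 136 to 194 mm above the table. Inside, a slippery ramp slopes down at 40 degrees: a handle pushed until its rear end is within 20 mm of the port slides down by itself
- port (a point): middle of the port at the height of the trough's axis, 156 mm above the table, in the outer face of the front wall (49 mm below the box's top; the port's upper edge is 38 mm above this point)
- trough_mid (a point): where the middle of a handle laid in the feed trough belongs: 156 mm above the table, 100 mm before the port; the handle then reaches from 185 to 15 mm before the port. The trough is two V saddles along scrapbox x, at -175 to -125 and -70 to -15 mm, with a finger gap between; their shared base there is 34 mm wide with its top 56 mm below this point
- flap (a joint): dust flap behind the port, hinged along the port's top edge, swings inward: 0 shut, grows to 1.5 rad; a light spring (under 1 N at its lower edge) shuts it
- bowls: stack of upturned grey-blue bowls, 124 mm across, 132 mm high, loose bystander. Origin at the centre of its underside
- brushjar: white jar with brushes, 72 mm across, about 225 mm high, loose bystander. Origin at the centre of its underside
- glazejar: closed glaze jar with a white cap, 68 mm across, 78 mm high, loose bystander. Origin at the centre of its underside
Mind the look-alikes: they are no part of the job. Leave any brown or purple look-alike of the handle_a alone.

How it is judged:
By the outcome, as a careful person would: the job done as asked, in the order asked, and still so for the second after the job is handed in, with the robot touching nothing.
It also fails if it takes over 72 s, if anything falls off the work surface, if the arm or the gripper's body presses on something with over 40 N, if the wrist force passes 120 N, or if a joint passes its speed limit or range.

ROBOT

A 7-joint arm with a two-finger parallel gripper is mounted at the origin on the work surface. World frame = base frame: x ahead of the robot, y to its left, z up, the work surface at z = 0. Lengths are in mm, angles in rad, forces in N, time in s.
With the tool pointing down it reaches from about 400 to 875 mm from the base axis. Payload 6.5 kg.
Tool frame: the origin (TCP) lies on the centre line of the jaws, within the pads' length; the fingertips stand 14 mm ahead of it and the grasp point (between the pads) lies 5 mm behind it (r.tips_ahead is the distance from the TCP to the fingertips, in mm); y points along the fingers, z is the direction in which the jaws open and shut, and the axes are right-handed (so a half turn about y gives the same grasp; the last joint's range is limited). The gripper opens to 88 mm and grips with 3 to 60 N. Pads are 18 mm wide; open, the fingers measure 123 mm over their backs; the gripper's body (75 mm by 187 mm) begins 45 mm behind the grasp point.
Start: joints at [-1.305, 0.536, -0.004, 1.538, 0.003, 1.067, -0.071], TCP at [211.729, 614.541, 252.716] pointing down, gripper open.
Joint ranges: [-2.7, 2.7], [-0.37, 2.16], [-1.27, 1.26], [0.24, 2.4], [-1.31, 4.45], [0.19, 1.91], [-2.76, 2.76]. Speed limits (rad/s): [2.39, 2.39, 3.14, 3.14, 3.14, 3.14, 3.14].

INTERFACE

Orientations are given as a 3x3 rotation matrix whose columns are the frame's x, y, z axes.
In Python, from rig import r gives the robot as it stands.
- The arm moves only by the tool drive_tool, never from a script. Its argument "series" is a list that holds one entry, the list of rows, each a list of 5 numbers: the finger opening in mm, from 0 to 88.1, then the shift along the tool's x, y, z as a fraction of full scale, then the turn about the tool's y as a fraction of full scale. A call has exactly 8 rows; each row is the pose to reach, as a shift and turn from the pose measured when the call began, along the tool's axes at that moment, turning the shorter way round; what a row does not reach only later rows make up. Full scale, the value 1, is 1 m for a shift and 360 degrees for a turn. A row lasts 1/12 s, in which the tool goes at most 41.7 mm and 7.16 degrees, less where a joint would pass 70% of its speed; a pose out of reach is approached as far as the arm can. A call with a number of a shift or a turn outside -1 to 1 is refused whole. A call with a gripper value outside its range is refused whole. The fingers move at their own pace and stop on an object; "force" is the grip in N (left out, the last holds). Time passes only in rows, so rows that repeat a pose let the fingers close, or fill a call up. It gives the time, the measured TCP pose, the force and the opening at its end, in the units of the state.
- r.sense(): the state, without advancing time (a new reading comes with each control period).
- r.grab_frame(name): name is "scene" or "side" or "wrist"; returns (picture, depth): 420x560x3 uint8, blue, green, red; 420x560 float32, mm along the optical axis (not along the pixel's ray), 0 where there is no reading.
- r.calibration(name): a dict with "mtx" (3x3 intrinsics, pixels), "cam_to_world" (4x4, takes a point from camera to world coordinates). Camera axes: x right, y down, z forward; pixel columns grow to the right and rows downward; lengths in mm; the calibration is good to about 2 mm. A picture is of the moment at which its call begins: read the wrist's pose just before it. calibration takes no time and is no camera call; for the wrist camera it gives the pose at the moment of the call.
- r.close_job(): hands the job in, once; it reports no verdict.
The state is a dict: "t": time; "joint_pos": joint angles; "joint_velocities": joint speeds; "tau": joint torques, N m; "eef_pos": TCP position; "tcp_rot": TCP orientation; "contact_force": force on the tool from outside, world axes, zero at the start; "torque": the same for the moment, N m; "finger_gap": finger opening in mm.
Only numpy, scipy, OpenCV 4.12 (cv2) and the standard library are available. Lean on these libraries where they do the work, as an engineer would, in place of code of your own. Each camera call takes 0.05 s, during which the arm holds its last target. There are 200 camera calls.

## Working session

There is one attempt and no reset: what is moved stays moved. The work goes in short steps, Python scripts to look and compute and a tool call to move; the robot and the scene stay as the last step left them, time stands still between calls to the robot, and variables do not carry over. Pictures are saved under pics/ and viewed, about 8 in all and at most 12, crops included, and the job is handed in when it is done.

Besides the shell and the picture viewer there is one more tool, called after ">>>" as name(argument=value, ...), one argument or row to a line, values as JSON. drive_tool: Moves the arm, as the interface text tells. Its arguments: {"type":"object","properties":{"series":{"type":"array","items":{"type":"array","items":{"type":"array","items":{"type":"number"}}}},"force":{"type":"number"}},"required":["series"]}

```bash
mkdir -p pics; ls
python3 - <<'E'
from rig import r
import cv2,numpy as np
s=r.sense();print(s['t'],s['eef_pos'],np.round(s['tcp_rot'],3).tolist(),r.tips_ahead)
for n in ['scene','side']:
    p,d=r.grab_frame(n);c=r.calibration(n);cv2.imwrite(f'pics/{n}0.png',p);np.savez(f'{n}0.npz',p=p,d=d,K=c['mtx'],T=c['cam_to_world'])
    print(n,np.round(c['mtx'],1).tolist(),np.round(c['cam_to_world'],3).tolist())
E
```

```text
pics
0.0 [211.58597488 613.98767436 251.83705896] [[0.945, -0.0, 0.326], [-0.326, -0.002, 0.945], [0.0, -1.0, -0.002]] 14.0
scene [[499.0, 0.0, 274.0], [0.0, 499.0, 210.3], [0.0, 0.0, 1.0]] [[-0.29, 0.654, -0.699, 1648.078], [0.957, 0.186, -0.222, 489.615], [-0.015, -0.733, -0.68, 1282.07], [0.0, 0.0, 0.0, 1.0]]
side [[399.4, 0.0, 279.1], [0.0, 399.4, 213.8], [0.0, 0.0, 1.0]] [[0.779, -0.328, 0.534, -141.184], [-0.627, -0.411, 0.662, -661.805], [0.002, -0.851, -0.526, 762.466], [0.0, 0.0, 0.0, 1.0]]
```

View pics/scene0.png

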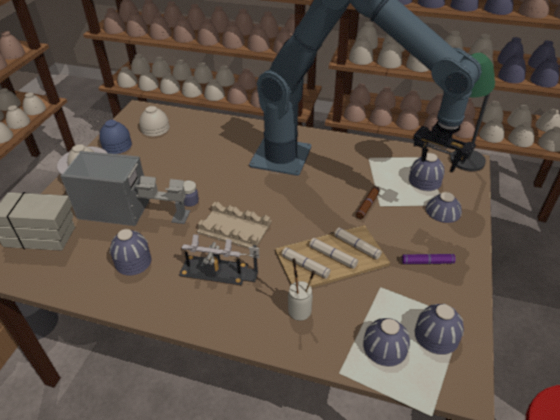

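View pics/side0.png

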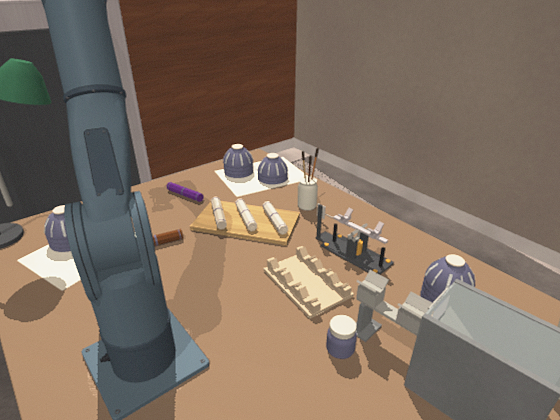

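The scene view shows three off-white handles on the ware board at about (305,262), (332,251) and (357,242). The brown (369,201) and purple (428,259) bars are look-alikes, to be left alone. Setter is at (233,228), balance (220,260), scrap box (105,190) with its trough at (160,192), brush jar (300,300), glaze jar (188,192) and bowls (130,250). Next I build a top-down map from the depth images.

```bash
cat > h.py <<'E'
import cv2,numpy as np
def cloud(n):
    f=np.load(n+'.npz') if isinstance(n,str) else n
    d=f['d'];K=f['K'];T=f['T'];v,u=np.indices(d.shape)
    P=np.stack([(u-K[0,2])/K[0,0]*d,(v-K[1,2])/K[1,1]*d,d],-1)
    W=P@T[:3,:3].T+T[:3,3];W[d<=0]=np.nan
    return W,f['p']
E
python3 - <<'E'
from h import *
img=np.zeros((600,800,3),np.uint8);Z=np.full((600,800),-99.)
# left: map, col=(450-y)/1.5 ; row=(1000-x)/1.5
for n in ['side0','scene0']:
    W,p=cloud(n)
    ok=np.isfinite(W).all(-1)&(W[...,2]<260)&(W[...,2]>-20)
    P=W[ok];C=p[ok];c=((450-P[:,1])/1.4).astype(int);q=((950-P[:,0])/1.4).astype(int)
    m=(c>0)&(c<799)&(q>0)&(q<599)
    for a,b,z,k in zip(q[m],c[m],P[m,2],C[m]):
        for i in (0,1):
            for j in (0,1):
                if z>Z[a+i,b+j]-(0): Z[a+i,b+j]=z;img[a+i,b+j]=k
cv2.imwrite('pics/map.png',np.clip(img*1.5,0,255).astype(np.uint8))
W,p=cloud('scene0')
hsv=cv2.cvtColor(p,cv2.COLOR_BGR2HSV)
z=W[...,2];
# handles
m=((z>34)&(z<60)).astype(np.uint8);m[:,:275]=0;m[:,390:]=0;m[:225]=0;m[285:]=0
k,l,st,ce=cv2.connectedComponentsWithStats(m)
for i in range(1,k):
    if st[i,4]>60:
        Q=W[l==i];rect=cv2.minAreaRect(Q[:,:2].astype(np.float32));print(i,st[i],np.round(ce[i]),'rect',np.round(rect[0],1),np.round(rect[1],1),round(rect[2],1),'zmax',np.percentile(Q[:,2],95).round(1))
print('table z',np.nanmedian(z[300:330,200:270]))
E
```

```text
1 [334 228  47  29 391] [357. 242.] rect [447.4 402.9] [171.6  37.9] 67.0 zmax 52.6
2 [309 238  49  29 419] [333. 252.] rect [513.4 332.5] [173.4  41.4] 70.8 zmax 52.3
4 [282 248  48  29 426] [305. 262.] rect [582.2 251.7] [172.9  36.4] 71.7 zmax 52.2
table z 0.6551287368076828
```

View pics/map.png

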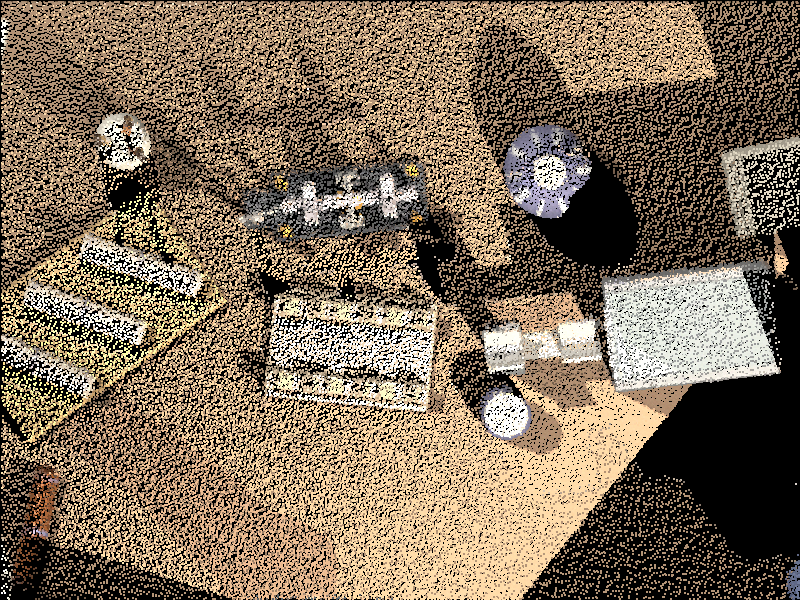

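The top-down map is clear. Pixels convert as x = 950 − 1.4·row and y = 450 − 1.4·col. It puts the balance at about (347,200), the setter at (352,353), the trough at (540,343) leading right into the box, the glaze jar at (506,413) and the bowls at (548,172). The scale plate is on the left (+y) end of the balance. Next I measure the fixtures more precisely and take a close crop of the handles.

Run:
```python
from h import *
def box(W,x,y,z,name,save=None):
    m=(W[...,0]>x[0])&(W[...,0]<x[1])&(W[...,1]>y[0])&(W[...,1]<y[1])&(W[...,2]>z[0])&(W[...,2]<z[1])
    m=cv2.morphologyEx(m.astype(np.uint8),cv2.MORPH_OPEN,np.ones((2,2)))>0
    Q=W[m]
    if len(Q)<8: print(name,'few',len(Q));return
    c,s,a=cv2.minAreaRect(Q[:,:2].astype(np.float32))
    print(name,len(Q),'c',np.round(c,1),'s',np.round(s,1),'a',round(a,1),'z95',np.percentile(Q[:,2],[50,95,99]).round(1))
for n in ['scene0','side0']:
    W,p=cloud(n);print(n)
    box(W,(600,760),(-175,150),(3,14),'bal plate')
    box(W,(600,760),(-115,-65),(116,142),'saddle -y')
    box(W,(600,760),(-5,40),(116,142),'saddle +y')
    box(W,(600,760),(60,150),(100,135),'scale')
    box(W,(360,570),(-190,100),(33,52),'setter ribs')
    box(W,(360,570),(-190,100),(5,52),'setter all')
    box(W,(400,540),(-385,-210),(140,190),'trough all')
    box(W,(400,540),(-385,-305),(140,190),'trough near port')
    box(W,(400,540),(-290,-210),(140,190),'trough outer')
    box(W,(350,600),(-660,-385),(198,212),'box top')
    box(W,(350,600),(-660,-380),(100,212),'box all')
    box(W,(300,900),(100,520),(34,60),'handles')
    box(W,(320,420),(-310,-200),(60,90),'glaze')
    box(W,(600,800),(-420,-220),(20,150),'bowls')
p=cv2.imread('pics/scene0.png')
cv2.imwrite('pics/crop.png',cv2.resize(p[180:310,130:400],None,fx=2.9,fy=2.9,interpolation=cv2.INTER_CUBIC))
```

```text
scene0
bal plate 1108 c [689.8 -17.2] s [127.3 272.7] a 10.0 z95 [nan nan nan]
saddle -y 52 c [ 619.8 -111.6] s [179.   28.4] a 16.9 z95 [122.9 135.8 137.9]
saddle +y 59 c [nan nan] s [0. 0.] a 0.0 z95 [nan nan nan]
scale 70 c [585.3  89.3] s [133.5  22. ] a 13.4 z95 [nan nan nan]
setter ribs 397 c [461.  -37.3] s [223.8 134.9] a 84.3 z95 [nan nan nan]
setter all 1997 c [520.8  -1.4] s [307.6 191.1] a 54.0 z95 [nan nan nan]
trough all 269 c [ 386.  -335.2] s [242.5 177. ] a 12.5 z95 [145.7 159.2 162.7]
trough near port 135 c [ 407.1 -407.5] s [245.   66.2] a 33.7 z95 [146.1 158.8 162.4]
trough outer 134 c [ 427.7 -265.4] s [133.3  46.1] a 26.6 z95 [145.7 159.4 162.5]
box top 1806 c [ 486.6 -517.3] s [147.2 230.8] a 11.9 z95 [nan nan nan]
box all 3523 c [ 368.9 -522.3] s [396.5 262.8] a 10.8 z95 [nan nan nan]
handles 1443 c [610.8 343.7] s [482.1 385.7] a 74.1 z95 [nan nan nan]
glaze 133 c [ 330.8 -259.7] s [143.4  28.8] a 24.5 z95 [nan nan nan]
bowls 1320 c [ 696.5 -298.1] s [ 95.5 164.2] a 75.3 z95 [nan nan nan]
side0
bal plate 1105 c [ 644.9 -113.4] s [399.  177.2] a 61.0 z95 [nan 
[... 249 characters left out ...]
c [481.4 -30.8] s [250.1 162.5] a 83.2 z95 [nan nan nan]
setter all 3239 c [478.  -30.1] s [252.4 172.2] a 82.2 z95 [nan nan nan]
trough all 642 c [ 507.4 -265.3] s [329.8  89.3] a 45.7 z95 [nan nan nan]
trough near port 346 c [ 495.4 -325.2] s [226.7  44.1] a 43.7 z95 [nan nan nan]
trough outer 296 c [ 530.7 -204.7] s [240.1  82.6] a 30.4 z95 [nan nan nan]
box top 7869 c [nan nan] s [0. 0.] a 0.0 z95 [nan nan nan]
box all 13541 c [ 476.9 -543.9] s [178.  307.2] a 29.0 z95 [nan nan nan]
handles 1056 c [709.5 352. ] s [575.4 241.7] a 25.8 z95 [nan nan nan]
glaze 534 c [ 397.2 -242.5] s [123.2  42.9] a 35.6 z95 [nan nan nan]
bowls 1475 c [ 687.5 -346.6] s [467.3  61.4] a 21.1 z95 [nan nan nan]
```

View pics/crop.png

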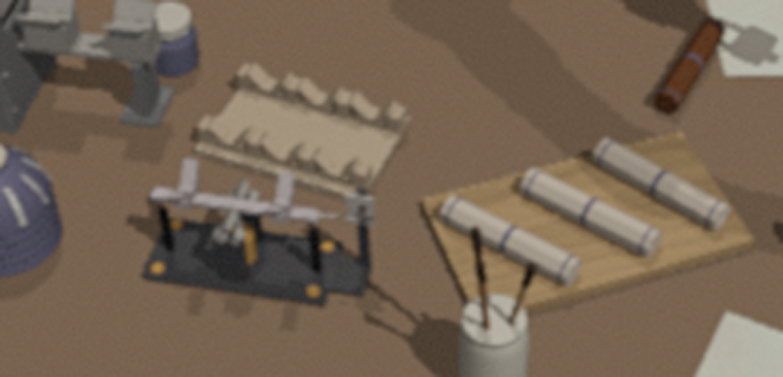

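The crop confirms the choice: three off-white handles with blue-grey rings on the board, and the plain brown bar set apart from them. I'll move toward the board.

>>> drive_tool(
  series=[
    [[88, 0.441, 0, -0.212, 0.25], [88, 0.441, 0, -0.212, 0.25], [88, 0.441, 0, -0.212, 0.25], [88, 0.441, 0, -0.212, 0.25], [88, 0.441, 0, -0.212, 0.25], [88, 0.441, 0, -0.212, 0.25], [88, 0.441, 0, -0.212, 0.25], [88, 0.441, 0, -0.212, 0.25]],
  ],
)

```text
t: 0.77
eef_pos: [449.5, 378.2, 252.3]
tcp_rot: [[0.231, -0.0, 0.973], [-0.973, -0.001, 0.231], [0.001, -1.0, -0.0]]
contact_force: [0.4, 0.2, -0.5]
finger_gap: 88.1
```

```bash
cat >> h.py <<'E'
def plan(s,tgt,yaw=None):
    """shift in tool axes (m) and turn fraction to reach world tgt (mm), tool-x yaw (deg, mod 180)"""
    R=np.array(s['tcp_rot']);d=R.T@(np.array(tgt)-s['eef_pos'])/1000
    y0=np.degrees(np.arctan2(R[1,0],R[0,0]))
    t=0 if yaw is None else -(((yaw-y0)+90)%180-90)/360
    print('t',round(s['t'],2),'tcp',np.round(s['eef_pos'],1),'yaw',round(y0,1),'gap',round(s['finger_gap'],1),'F',np.round(s['contact_force'],1));print('  shift',np.round(d,4),'turn',round(t,4))
def rect(W,x,y,z,name):
    m=(W[...,0]>x[0])&(W[...,0]<x[1])&(W[...,1]>y[0])&(W[...,1]<y[1])&(W[...,2]>z[0])&(W[...,2]<z[1])
    Q=W[m]
    if len(Q)<8: print(name,'few',len(Q));return
    c,s,a=cv2.minAreaRect(Q[:,:2].astype(np.float32))
    print(name,len(Q),'c',np.round(c,1),'s',np.round(s,1),'a',round(a,1),'z',np.percentile(Q[:,2],[50,95,99]).round(1))
E
python3 - <<'E'
from h import *
from rig import r
plan(r.sense(),[560,270,252],-109);print(np.round(r.sense()['joint_pos'],2))
for n in ['scene0','side0']:
    W,p=cloud(n);print(n)
    rect(W,(600,760),(-175,150),(3,14),'bal plate')
    rect(W,(620,730),(-108,-70),(124,142),'saddle -y')
    rect(W,(620,730),(0,40),(124,142),'saddle +y')
    rect(W,(600,760),(60,150),(105,135),'scale')
    rect(W,(360,570),(-190,100),(33,52),'setter ribs')
    rect(W,(360,570),(-190,100),(6,52),'setter all')
    rect(W,(400,540),(-385,-305),(150,190),'trough near port')
    rect(W,(400,540),(-290,-210),(150,190),'trough outer')
    rect(W,(350,600),(-660,-385),(198,212),'box top')
    rect(W,(320,420),(-310,-200),(60,90),'glaze')
    rect(W,(600,800),(-420,-220),(20,150),'bowls')
    rect(W,(680,820),(220,330),(60,130),'brushjar')
    for a in ((430,270,600),(300,370,540),(370,440,490)):pass
E
```

```text
t 0.77 tcp [449.5 378.2 252.3] yaw -76.6 gap 88.1 F [ 0.4  0.2 -0.5]
  shift [0.1308 0.0004 0.0826] turn 0.0899
[-0.99  0.44  0.29  1.72 -0.14  1.   -0.42]
scene0
bal plate 1594 c [680.1 -12.5] s [159.8 324.6] a 0.2 z [ 7.5 12.5 13.6]
saddle -y 40 c [676.3 -91.7] s [61.1 17. ] a 6.8 z [129.1 139.  139.6]
saddle +y 41 c [667.4  17.2] s [57.8 18.1] a 4.1 z [131.4 137.1 138.6]
scale 61 c [643.1  99.6] s [15.7 28.6] a 15.3 z [120.7 130.8 131. ]
setter ribs 445 c [462.9 -41.9] s [231.9 136.1] a 82.6 z [39.4 46.7 49.9]
setter all 2067 c [463.8 -44.4] s [207.2 288.3] a 0.0 z [17.3 42.7 46.9]
trough near port 73 c [ 478.7 -358.9] s [63.  50.4] a 2.1 z [156.7 162.9 164.1]
trough outer 76 c [ 464.5 -253.8] s [62.5 49.8] a 6.1 z [156.4 162.5 163.4]
box top 1846 c [ 494.1 -517.3] s [161.3 243.5] a 6.3 z [206.5 210.5 211.7]
glaze 136 c [ 366.8 -251.5] s [68.8 42.5] a 31.5 z [77.4 83.1 85. ]
bowls 1324 c [ 723.2 -306.9] s [ 95.7 121.9] a 46.2 z [ 92.5 133.8 137. ]
brushjar 534 c [756.5 280.5] s [68.8 68.6] a 16.7 z [106.1 114.8 122.2]
side0
bal plate 1136 c [680.1 -13.6] s [147.3 326.8] a 9.0 z [ 7.8 10.9 13.1]
saddle -y 48 c [674.9 -93.5] s [57.8 16.4] a 6.9 z [129.8 134.1 135.4]
saddle +y 39 c [664.4  15.7] s [57.9 17.9] a 6.4 z [129.7 134.8 135.8]
scale 58 c [639.8  98.2] s [13.8 31.6] a 7.8 z [119.1 128.3 130. ]
setter ribs 643 c [461.8 -41.1] s [227.1 130. ] a 84.4 z [38.3 44.3 45.9]
setter all 3226 c [461.1 -40.7] s [231.2 152.3] a 84.4 z [13.9 41.  44.3]
trough near port 195 c [ 472.6 -359.3] s [58.2 48.8] a 5.4 z [155.8 159.2 159.9]
trough outer 169 c [ 461.1 -255.5] s [58.8 51.3] a 8.0 z [155.5 159.1 160. ]
box top 7957 c [ 491.8 -515.1] s [155.4 234.4] a 6.6 z [205.3 207.7 208.6]
glaze 534 c [ 369.7 -259.1] s [57.9 59. ] a 73.7 z [77.5 79.7 80.5]
bowls 1476 c [ 703.4 -324.4] s [ 91.4 124.2] a 44.8 z [103.4 133.  134.5]
brushjar 366 c [748.5 274.9] s [68.5 68.4] a 7.6 z [ 95.4 119.7 127.7]
```

>>> drive_tool(
  series=[
    [[88, 0.13, 0, 0.08, 0.09], [88, 0.13, 0, 0.08, 0.09], [88, 0.13, 0, 0.08, 0.09], [88, 0.13, 0, 0.08, 0.09], [88, 0.13, 0, 0.08, 0.09], [88, 0.13, 0, 0.08, 0.09], [88, 0.13, 0, 0.08, 0.09], [88, 0.13, 0, 0.08, 0.09]],
  ],
)

```text
t: 1.43
eef_pos: [556.2, 271.7, 252.0]
tcp_rot: [[-0.322, -0.002, 0.947], [-0.947, -0.001, -0.322], [0.001, -1.0, -0.001]]
contact_force: [0.3, 0.0, 0.7]
finger_gap: 88.0
```

```bash
cat >> h.py <<'E'
def snap(r,n,tag,view=False):
    c=r.calibration(n);p,d=r.grab_frame(n)
    f=dict(p=p,d=d,K=c['mtx'],T=np.array(c['cam_to_world']));np.savez(tag+'.npz',**f)
    cv2.imwrite(f'pics/{tag}.png',p);return cloud(f)
def handles(W,z0,z1,xr=(350,900),yr=(100,520)):
    """axis-aligned boxes of handle-shaped blobs in a height band"""
    m=((W[...,2]>z0)&(W[...,2]<z1)&(W[...,0]>xr[0])&(W[...,0]<xr[1])&(W[...,1]>yr[0])&(W[...,1]<yr[1])).astype(np.uint8)
    k,l,st,ce=cv2.connectedComponentsWithStats(m)
    for i in range(1,k):
        if st[i,4]<80: continue
        Q=W[l==i][:,:2].astype(np.float32);c,s,a=cv2.minAreaRect(Q)
        if s[0]<s[1]: a+=90
        print('blob px',np.round(ce[i]),'c',np.round(c,1),'s',np.round(s,1),'yaw',round((a+90)%180-90,1),'n',st[i,4])
E
python3 - <<'E'
from h import *
from rig import r
W,p=snap(r,'wrist','w1')
plan(r.sense(),[580,252,150],-109)
handles(W,36,60)
c=np.load('w1.npz');print(np.round(c['T'],2).tolist())
E
```

```text
t 1.48 tcp [556.2 271.7 252.2] yaw -108.8 gap 88.3 F [-0.  -0.5  0.8]
  shift [0.0109 0.1021 0.029 ] turn 0.0006
blob px [116.  85.] c [439.3 394.7] s [150.6  33.3] yaw 65.8 n 6301
blob px [215. 121.] c [510.9 333.7] s [170.4  32.6] yaw 70.6 n 6517
blob px [457.  97.] c [732.6 290.1] s [70.8 30.7] yaw 63.5 n 916
blob px [309. 179.] c [577.7 254.8] s [169.8  32.4] yaw 71.3 n 5574
[[0.95, -0.3, -0.11, 582.92], [-0.32, -0.9, -0.31, 351.24], [-0.0, 0.32, -0.95, 382.01], [0.0, 0.0, 0.0, 1.0]]
```

View pics/w1.png

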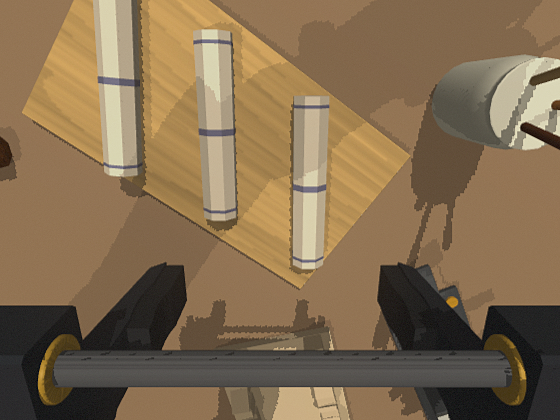

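The wrist view shows the rings clearly. Handle c is centred at about pixel (309,187) and b at (216,132), with a at the upper left and the brush jar at the upper right. I'll descend on handle c.

>>> drive_tool(
  series=[
    [[88, 0.009, 0.03, 0.026, 0], [88, 0.009, 0.06, 0.026, 0], [88, 0.009, 0.1, 0.026, 0], [88, 0.009, 0.14, 0.026, 0], [88, 0.009, 0.175, 0.026, 0], [88, 0.009, 0.2, 0.026, 0], [88, 0.009, 0.219, 0.026, 0], [88, 0.009, 0.219, 0.026, 0]],
  ],
)

```text
t: 2.15
eef_pos: [576.9, 255.9, 32.0]
tcp_rot: [[-0.319, -0.003, 0.948], [-0.948, -0.0, -0.319], [0.001, -1.0, -0.002]]
contact_force: [0.1, -1.2, -0.8]
finger_gap: 88.1
```

>>> drive_tool(
  series=[
    [[28, 0, 0, 0, 0], [28, 0, 0, 0, 0], [28, 0, 0, 0, 0], [28, 0, 0, 0, 0], [28, 0, 0, 0, 0], [28, 0, 0, 0, 0], [28, 0, 0, 0, 0], [28, 0, 0, 0, 0]],
  ],
  force=15,
)

```text
t: 2.82
eef_pos: [576.9, 255.8, 32.1]
tcp_rot: [[-0.319, -0.003, 0.948], [-0.948, -0.0, -0.319], [0.001, -1.0, -0.002]]
contact_force: [-0.5, 0.7, 0.4]
finger_gap: 36.5
```

Run:
```python
from h import *
from rig import r
W,p=snap(r,'wrist','w2')
plan(r.sense(),[670.5,-38,230],-84.5)
handles(W,36,60)
```

```text
t 2.87 tcp [577.2 255.8  32.2] yaw -108.6 gap 32.8 F [ 0.8 -0.6  0.2]
  shift [ 0.2488 -0.198   0.1818] turn -0.067
blob px [ 43. 171.] c [508.7 325.1] s [130.7  33.2] yaw 70.1 n 24506
blob px [292. 220.] c [596.3 283.1] s [104.1  49.2] yaw 71.4 n 24928
blob px [212. 308.] c [556.5 266.9] s [13.1 25. ] yaw -70.0 n 1973
blob px [286. 403.] c [564.2 213.5] s [28.2 32. ] yaw -19.1 n 2363
```

>>> drive_tool(
  series=[
    [[28, 0, 0, 0, 0], [28, 0, 0, 0, 0], [28, 0, -0.02, 0, 0], [28, 0, -0.06, 0, 0], [28, 0, -0.1, 0, 0], [28, 0, -0.14, 0, 0], [28, 0, -0.18, 0, 0], [28, 0, -0.2, 0, 0]],
  ],
  force=15,
)

```text
t: 3.53
eef_pos: [579.2, 256.1, 237.1]
tcp_rot: [[-0.32, 0.003, 0.948], [-0.948, 0.002, -0.32], [-0.003, -1.0, 0.002]]
contact_force: [1.0, 0.9, -2.2]
finger_gap: 32.1
```

>>> drive_tool(
  series=[
    [[28, 0.04, 0, 0.02, -0.01], [28, 0.08, 0, 0.05, -0.02], [28, 0.12, 0, 0.07, -0.03], [28, 0.16, 0, 0.1, -0.04], [28, 0.2, 0, 0.12, -0.05], [28, 0.24, 0, 0.15, -0.06], [28, 0.28, 0, 0.18, -0.067], [28, 0.3, 0, 0.19, -0.067]],
  ],
)

```text
t: 4.2
eef_pos: [657.8, -68.8, 236.2]
tcp_rot: [[0.098, 0.002, 0.995], [-0.995, 0.003, 0.098], [-0.003, -1.0, 0.002]]
contact_force: [1.5, 0.6, -1.6]
finger_gap: 31.4
```

Run:
```python
from h import *
from rig import r
W,p=snap(r,'wrist','w3')
plan(r.sense(),[675,-100,230],-84.5)
print(np.round(r.sense()['joint_pos'],2))
```

```text
t 4.25 tcp [658.2 -81.3 236.7] yaw -85.1 gap 31.7 F [ 0.8 -8.1 -0.5]
  shift [0.0201 0.0069 0.0151] turn -0.0017
[-0.21  0.6   0.39  1.54 -0.24  1.05  0.33]
```

Run:
```python
from h import *
from rig import r
W,p=snap(r,'wrist','w4')
plan(r.sense(),[670.5,-38,230],-84.5)
rect(W,(620,730),(-115,-65),(125,145),'saddle -y')
rect(W,(620,730),(-5,45),(125,145),'saddle +y')
rect(W,(600,730),(60,150),(115,140),'scale')
rect(W,(580,780),(-220,150),(5,16),'plate')
```

```text
t 4.3 tcp [657.5 -77.9 236.6] yaw -85.2 gap 31.7 F [ 0.8 -0.1 -1.6]
  shift [-0.0387  0.0065  0.0163] turn -0.0019
saddle -y 379 c [697.8 -89.8] s [12.3 17. ] a 6.6 z [129.5 132.6 133.4]
saddle +y 1099 c [664.5  17.4] s [57.9 16. ] a 5.5 z [129.9 132.7 133.3]
scale few 0
plate 5255 c [668.7 -26.7] s [ 91.5 203. ] a 5.7 z [ 6.2  8.9 10.1]
```

View pics/w4.png

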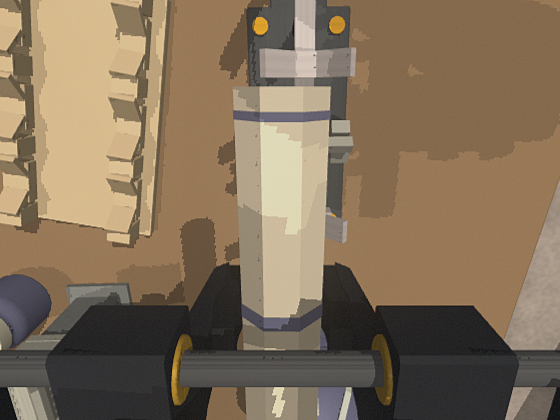

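The picture shows handle c held firmly between the fingers over the balance. The +y saddle is at (308,62) and part of the −y saddle shows at (337,228). This gives a beam middle of about (669.8, −37.4) and a yaw of 5.5°.

>>> drive_tool(
  series=[
    [[28, -0.02, 0.02, 0.008, -0.002], [28, -0.04, 0.04, 0.0157, -0.002], [28, -0.04, 0.0615, 0.0157, -0.002], [28, -0.04, 0.0615, 0.0157, -0.002], [28, -0.04, 0.0615, 0.0157, -0.002], [28, -0.04, 0.0615, 0.0157, -0.002], [28, -0.04, 0.0615, 0.0157, -0.002], [28, -0.04, 0.0615, 0.0157, -0.002]],
  ],
)

```text
t: 4.97
eef_pos: [670.6, -37.9, 176.6]
tcp_rot: [[0.095, 0.005, 0.995], [-0.995, -0.004, 0.095], [0.005, -1.0, 0.005]]
contact_force: [0.6, -0.2, -1.2]
finger_gap: 32.0
```

Run:
```python
from h import *
from rig import r
W,p=snap(r,'wrist','w5')
plan(r.sense(),[669.8,-36.7,133],-84.5)
rect(W,(600,740),(-40,100),(182,205),'handle far end')
rect(W,(600,740),(-5,45),(125,145),'saddle +y')
W,p=snap(r,'side','s5')
rect(W,(600,740),(-140,80),(180,215),'handle side')
```

```text
t 5.02 tcp [670.5 -37.7 176.3] yaw -84.5 gap 31.6 F [ 0.  -0.  -2.1]
  shift [-0.0013  0.0433 -0.0008] turn -0.0001
handle far end 23365 c [668.9   3.7] s [87.4 64.5] a 90.0 z [189.6 199.7 204.6]
saddle +y 893 c [664.5  17.3] s [58.  16.2] a 5.4 z [131.1 133.  133.6]
handle side 341 c [672.7 -77.1] s [66.7 94.9] a 5.7 z [190.1 207.2 213.4]
```

>>> drive_tool(
  series=[
    [[28, -0.001, 0.01, -0.001, 0], [28, -0.001, 0.02, -0.001, 0], [28, -0.001, 0.028, -0.001, 0], [28, -0.001, 0.034, -0.001, 0], [28, -0.001, 0.039, -0.001, 0], [28, -0.001, 0.042, -0.001, 0], [28, -0.001, 0.043, -0.001, 0], [28, -0.001, 0.043, -0.001, 0]],
  ],
)

```text
t: 5.73
eef_pos: [670.0, -36.7, 133.2]
tcp_rot: [[0.096, 0.006, 0.995], [-0.995, -0.004, 0.096], [0.005, -1.0, 0.005]]
contact_force: [1.0, 0.3, -2.1]
finger_gap: 32.0
```

Run:
```python
from h import *
from rig import r
plan(r.sense(),[669.8,-36.7,133],-84.5)
```

```text
t 5.73 tcp [670.  -36.7 133.2] yaw -84.5 gap 32.0 F [ 1.   0.3 -2.1]
  shift [-0.      0.0002 -0.0002] turn -0.0
```

>>> drive_tool(
  series=[
    [[28, 0, 0.001, 0, 0], [28, 0, 0.0015, 0, 0], [28, 0, 0.0015, 0, 0], [33, 0, 0.0015, 0, 0], [36, 0, 0.0015, 0, 0], [45, 0, 0.0015, 0, 0], [60, 0, 0.0015, 0, 0], [70, 0, 0.0015, 0, 0]],
  ],
)

```text
t: 6.4
eef_pos: [669.6, -36.8, 131.5]
tcp_rot: [[0.096, 0.005, 0.995], [-0.995, -0.004, 0.096], [0.005, -1.0, 0.004]]
contact_force: [-0.3, -0.7, -0.4]
finger_gap: 54.1
```

>>> drive_tool(
  series=[
    [[80, 0, -0.01, 0, 0], [80, 0, -0.03, 0, 0], [80, 0, -0.06, 0, 0], [80, 0.03, -0.09, 0, 0], [80, 0.06, -0.12, 0, 0], [80, 0.06, -0.12, 0, 0], [80, 0.06, -0.12, 0, 0], [80, 0.06, -0.12, 0, 0]],
  ],
)

```text
t: 7.07
eef_pos: [674.5, -95.4, 251.6]
tcp_rot: [[0.095, 0.004, 0.995], [-0.995, -0.003, 0.095], [0.004, -1.0, 0.004]]
contact_force: [0.3, 0.1, -0.1]
finger_gap: 79.5
```

```bash
cat >> h.py <<'E'
def tilt(r,tag,cam='wrist',c=(669.8,-37.4),yaw=95.5):
    """tilt of handle lying on the balance from depth of its top ridge"""
    W,p=snap(r,cam,tag);u=np.array([np.cos(np.radians(yaw)),np.sin(np.radians(yaw))]);n=np.array([u[1],-u[0]])
    Q=W[np.isfinite(W).all(-1)];D=Q[:,:2]-c;a=D@u;b=D@n;z=Q[:,2]
    m=(abs(b)<5)&(abs(a)<95)&(z>126)&(z<170)
    k=np.polyfit(a[m],z[m],1);m2=m&(abs(z-np.polyval(k,a))<6);k=np.polyfit(a[m2],z[m2],1)
    H=(abs(b)<22)&(abs(a)<110)&(z>139)&(z<175)
    print(cam,'t',round(r.sense()['t'],2),'tilt',round(np.arctan(k[0]),3),'z at mid',round(k[1],1),'n',m2.sum(),'a range',np.percentile(a[m2],[0.5,99.5]).round(1),'b mid',np.percentile(b[H],[1,99]).round(1))
E
python3 - <<'E'
from h import *
from rig import r
tilt(r,'w6');tilt(r,'s6','side');tilt(r,'c6','scene');plan(r.sense(),[669.8,-37,133],-84.5)
E
```

```text
wrist t 7.12 tilt -0.002 z at mid 146.0 n 3933 a range [-83.4  72.2] b mid [-13.5  13.6]
side t 7.17 tilt 0.003 z at mid 147.7 n 113 a range [-85.9  84.4] b mid [-16.6   9.4]
scene t 7.22 tilt -0.013 z at mid 148.8 n 121 a range [-84.8  83.9] b mid [-11.8  19.7]
t 7.22 tcp [674.1 -94.  250.3] yaw -84.4 gap 80.2 F [0.1 1.  1. ]
  shift [-0.0575  0.1171  0.0011] turn 0.0003
```

>>> drive_tool(
  series=[
    [[80, -0.03, 0, 0.001, 0], [80, -0.0575, 0, 0.001, 0], [80, -0.0575, 0.02, 0.001, 0], [80, -0.0575, 0.04, 0.001, 0], [80, -0.0575, 0.04, 0.001, 0], [80, -0.0575, 0.04, 0.001, 0], [80, -0.0575, 0.04, 0.001, 0], [80, -0.0575, 0.04, 0.001, 0]],
  ],
)

```text
t: 7.88
eef_pos: [670.2, -37.1, 211.2]
tcp_rot: [[0.097, 0.004, 0.995], [-0.995, -0.003, 0.097], [0.004, -1.0, 0.003]]
contact_force: [0.2, 0.4, 0.1]
finger_gap: 79.9
```

Run:
```python
from h import *
from rig import r
tilt(r,'w7');tilt(r,'s7','side');plan(r.sense(),[669.8,-37.4,133],-84.5)
```

```text
wrist t 7.93 tilt -0.001 z at mid 146.0 n 4649 a range [-76.6  84.6] b mid [-13.4  13.6]
side t 7.98 tilt 0.008 z at mid 147.2 n 115 a range [-85.2  84. ] b mid [-16.9   9.1]
t 7.98 tcp [670.2 -37.1 211.2] yaw -84.4 gap 79.8 F [ 0.1 -0.1 -0.8]
  shift [-0.      0.0782 -0.0007] turn 0.0002
```

>>> drive_tool(
  series=[
    [[80, 0, 0.03, -0.0007, 0], [80, 0, 0.06, -0.0007, 0], [80, 0, 0.078, -0.0007, 0], [60, 0, 0.078, -0.0007, 0], [45, 0, 0.078, -0.0007, 0], [28, 0, 0.078, -0.0007, 0], [28, 0, 0.078, -0.0007, 0], [28, 0, 0.078, -0.0007, 0]],
  ],
  force=15,
)

```text
t: 8.65
eef_pos: [670.9, -37.6, 134.9]
tcp_rot: [[0.097, 0.007, 0.995], [-0.995, -0.003, 0.097], [0.004, -1.0, 0.006]]
contact_force: [0.5, 0.4, -0.1]
finger_gap: 48.5
```

>>> drive_tool(
  series=[
    [[28, 0, 0, 0, 0], [28, 0, 0, 0, 0], [28, 0, 0, 0, 0], [28, 0, -0.02, 0, 0], [28, 0, -0.04, 0, 0], [28, 0, -0.06, 0, 0], [28, 0, -0.08, 0, 0], [28, 0, -0.1, 0, 0]],
  ],
)

```text
t: 9.32
eef_pos: [669.8, -37.2, 235.5]
tcp_rot: [[0.097, 0.006, 0.995], [-0.995, -0.003, 0.097], [0.004, -1.0, 0.005]]
contact_force: [-0.1, -0.4, -1.8]
finger_gap: 32.0
```

Run:
```python
from h import *
from rig import r
plan(r.sense(),[468.2,30.8,200],-5.6)
```

```text
t 9.32 tcp [669.8 -37.2 235.5] yaw -84.4 gap 32.0 F [-0.1 -0.4 -1.8]
  shift [-0.0874  0.0341 -0.1942] turn -0.219
```

>>> drive_tool(
  series=[
    [[28, -0.012, 0, -0.03, -0.018], [28, -0.025, 0, -0.06, -0.036], [28, -0.04, 0, -0.09, -0.054], [28, -0.05, 0, -0.12, -0.072], [28, -0.065, 0, -0.15, -0.09], [28, -0.08, 0, -0.18, -0.11], [28, -0.087, 0, -0.194, -0.13], [28, -0.087, 0, -0.194, -0.15]],
  ],
)

```text
t: 9.98
eef_pos: [464.3, 31.9, 233.8]
tcp_rot: [[0.866, 0.003, 0.501], [-0.501, -0.002, 0.866], [0.003, -1.0, -0.001]]
contact_force: [0.7, -0.3, -2.5]
finger_gap: 32.0
```

Run:
```python
from h import *
from rig import r
for n in ['w4','w5','w7','s7']:
    W,_=cloud(n);rect(W,(375,545),(-180,85),(36,50),n+' ribs');rect(W,(490,545),(-180,85),(36,50),n+' rib+');rect(W,(375,435),(-180,85),(36,50),n+' rib-')
plan(r.sense(),[468.2,30.8,150],-5.6)
```

```text
w4 ribs 4040 c [462.  -44.4] s [216.1 123.9] a 84.2 z [38.7 42.8 43.6]
w4 rib+ 2640 c [512.1 -49.4] s [215.7  23.5] a 84.6 z [39.  42.8 43.6]
w4 rib- 1400 c [412.9 -64.2] s [168.   20.3] a 80.8 z [37.9 42.6 43.5]
w5 ribs 3768 c [512.5 -44.9] s [224.8  23.6] a 84.3 z [38.6 42.7 43.4]
w5 rib+ 3768 c [512.5 -44.9] s [224.8  23.6] a 84.3 z [38.6 42.7 43.4]
w5 rib- few 0
w7 ribs 2963 c [512.8 -44.9] s [224.8  23.7] a 84.4 z [38.6 42.7 43.5]
w7 rib+ 2963 c [512.8 -44.9] s [224.8  23.7] a 84.4 z [38.6 42.7 43.5]
w7 rib- few 0
s7 ribs 507 c [460.8 -41.5] s [228.6 129.5] a 84.3 z [39.2 44.6 46. ]
s7 rib+ 232 c [513.1 -46.4] s [227.   24.4] a 84.3 z [39.2 44.6 46.4]
s7 rib- 275 c [408.7 -36.3] s [228.6  24.6] a 84.4 z [39.2 44.6 45.4]
t 9.98 tcp [464.3  31.9 233.8] yaw -30.0 gap 32.0 F [ 0.7 -0.3 -2.5]
  shift [0.0037 0.0838 0.001 ] turn -0.0679
```

>>> drive_tool(
  series=[
    [[28, 0.003, 0, 0.001, -0.018], [28, 0.003, 0, 0.001, -0.036], [28, 0.003, 0.02, 0.001, -0.054], [28, 0.003, 0.05, 0.001, -0.068], [28, 0.003, 0.08, 0.001, -0.068], [28, 0.003, 0.11, 0.001, -0.068], [28, 0.003, 0.13, 0.001, -0.068], [28, 0.003, 0.13, 0.001, -0.068]],
  ],
)

```text
t: 10.65
eef_pos: [464.8, 30.5, 100.5]
tcp_rot: [[0.995, -0.004, 0.097], [-0.097, -0.004, 0.995], [-0.004, -1.0, -0.004]]
contact_force: [-0.7, 0.9, -2.4]
finger_gap: 31.5
```

Run:
```python
from h import *
from rig import r
plan(r.sense(),[468,31.4,45],-5.7)
```

```text
t 10.65 tcp [464.8  30.5 100.5] yaw -5.6 gap 31.5 F [-0.7  0.9 -2.4]
  shift [0.0033 0.0555 0.0014] turn 0.0004
```

>>> drive_tool(
  series=[
    [[28, 0.003, 0.01, 0.0014, 0], [28, 0.003, 0.025, 0.0014, 0], [28, 0.003, 0.038, 0.0014, 0], [28, 0.003, 0.046, 0.0014, 0], [28, 0.003, 0.051, 0.0014, 0], [28, 0.003, 0.054, 0.0014, 0], [28, 0.003, 0.055, 0.0014, 0], [28, 0.003, 0.055, 0.0014, 0]],
  ],
)

```text
t: 11.32
eef_pos: [468.2, 31.7, 46.0]
tcp_rot: [[0.995, -0.003, 0.097], [-0.097, -0.003, 0.995], [-0.003, -1.0, -0.004]]
contact_force: [0.5, 0.9, -1.7]
finger_gap: 31.6
```

Run:
```python
from h import *
from rig import r
plan(r.sense(),[468,31.4,44],-5.7)
```

```text
t 11.32 tcp [468.2  31.7  46. ] yaw -5.5 gap 31.6 F [ 0.5  0.9 -1.7]
  shift [-0.0002  0.002  -0.0003] turn 0.0004
```

Lower another 3 mm, release, and rise.

>>> drive_tool(
  series=[
    [[28, 0, 0.001, 0, 0], [28, 0, 0.002, 0, 0], [28, 0, 0.003, 0, 0], [28, 0, 0.003, 0, 0], [34, 0, 0.003, 0, 0], [40, 0, 0.003, 0, 0], [50, 0, 0.003, 0, 0], [60, 0, 0.003, 0, 0]],
  ],
)

```text
t: 11.98
eef_pos: [468.4, 31.7, 43.1]
tcp_rot: [[0.995, -0.003, 0.097], [-0.097, -0.003, 0.995], [-0.003, -1.0, -0.003]]
contact_force: [-0.2, 0.1, -0.5]
finger_gap: 51.1
```

>>> drive_tool(
  series=[
    [[62, 0, 0, 0, 0], [62, 0, -0.01, 0, 0], [62, 0, -0.04, 0, 0], [66, 0, -0.08, 0, 0], [88, 0, -0.12, 0, 0], [88, 0, -0.16, 0, 0], [88, 0, -0.2, 0, 0], [88, 0, -0.2, 0, 0]],
  ],
)

```text
t: 12.65
eef_pos: [472.9, 32.6, 250.9]
tcp_rot: [[0.995, 0.009, 0.097], [-0.097, -0.001, 0.995], [0.009, -1.0, 0.0]]
contact_force: [1.4, -0.2, 0.1]
finger_gap: 87.7
```

Run:
```python
from h import *
from rig import r
W,p=snap(r,'side','s8')
handles(W,50,66,(350,570),(-160,100))
plan(r.sense(),[510.9,333.7,230],-109.4)
print(np.round(r.sense()['joint_pos'],2))
```

```text
blob px [292. 256.] c [465.1  25.6] s [ 32.1 169.9] yaw -7.8 n 387
t 12.7 tcp [471.4  32.6 247.7] yaw -5.6 gap 87.9 F [-1.   0.5 -0.9]
  shift [0.01   0.0174 0.3035] turn -0.2116
[-0.26  0.24  0.11  2.01 -0.03  0.89  1.34]
```

>>> drive_tool(
  series=[
    [[88, 0.01, 0, 0.03, 0.019], [88, 0.01, 0, 0.07, 0.038], [88, 0.01, 0, 0.11, 0.057], [88, 0.01, 0, 0.15, 0.076], [88, 0.01, 0, 0.19, 0.095], [88, 0.01, 0, 0.23, 0.114], [88, 0.01, 0, 0.27, 0.133], [88, 0.01, 0, 0.3, 0.155]],
  ],
)

```text
t: 13.37
eef_pos: [509.0, 334.0, 246.4]
tcp_rot: [[0.488, 0.004, 0.873], [-0.873, -0.001, 0.488], [0.003, -1.0, 0.003]]
contact_force: [-0.2, 0.4, -0.1]
finger_gap: 87.8
```

>>> drive_tool(
  series=[
    [[88, 0, 0, 0, 0.019], [88, 0, 0, 0, 0.038], [88, 0, 0, 0, 0.057], [88, 0, 0, 0, 0.076], [88, 0, 0, 0, 0.095], [88, 0, 0, 0, 0.114], [88, 0, 0, 0, 0.132], [88, 0, 0, 0, 0.132]],
  ],
)

```text
t: 14.03
eef_pos: [508.2, 333.5, 245.4]
tcp_rot: [[-0.318, 0.002, 0.948], [-0.948, -0.003, -0.318], [0.002, -1.0, 0.003]]
contact_force: [-0.5, -0.3, 0.6]
finger_gap: 87.9
```

Run:
```python
from h import *
from rig import r
W,p=snap(r,'wrist','w9')
handles(W,36,60)
plan(r.sense(),[510.9,333.7,33],-109.4)
```

```text
blob px [190. 120.] c [443. 404.] s [170.1  32.8] yaw 65.8 n 6793
blob px [285. 170.] c [511.1 333.6] s [169.9  32.1] yaw 70.8 n 5934
blob px [526. 145.] c [732.6 290.5] s [70.9 31.8] yaw 62.7 n 1276
t 14.08 tcp [508.3 333.6 245.5] yaw -108.2 gap 88.5 F [-0.1  0.4 -0.5]
  shift [-0.0013  0.2125  0.0018] turn 0.0034
```

>>> drive_tool(
  series=[
    [[88, -0.001, 0.03, 0.002, 0.003], [88, -0.001, 0.06, 0.002, 0.003], [88, -0.001, 0.1, 0.002, 0.003], [88, -0.001, 0.14, 0.002, 0.003], [88, -0.001, 0.175, 0.002, 0.003], [88, -0.001, 0.2, 0.002, 0.003], [88, -0.001, 0.212, 0.002, 0.003], [88, -0.001, 0.212, 0.002, 0.003]],
  ],
)

```text
t: 14.75
eef_pos: [509.8, 332.4, 32.4]
tcp_rot: [[-0.327, -0.001, 0.945], [-0.945, -0.005, -0.327], [0.005, -1.0, 0.0]]
contact_force: [-0.7, 0.0, -0.3]
finger_gap: 88.0
```

>>> drive_tool(
  series=[
    [[28, 0, 0, 0, 0], [28, 0, 0, 0, 0], [28, 0, 0, 0, 0], [28, 0, 0, 0, 0], [28, 0, 0, 0, 0], [28, 0, 0, 0, 0], [28, 0, 0, 0, 0], [28, 0, 0, 0, 0]],
  ],
  force=15,
)

```text
t: 15.42
eef_pos: [509.8, 332.4, 32.5]
tcp_rot: [[-0.327, -0.001, 0.945], [-0.945, -0.005, -0.327], [0.005, -1.0, 0.0]]
contact_force: [-0.1, 0.3, -0.0]
finger_gap: 37.1
```

>>> drive_tool(
  series=[
    [[28, 0, 0, 0, 0], [28, 0, 0, 0, 0], [28, 0, -0.02, 0, 0], [28, 0, -0.06, 0, 0], [28, 0, -0.1, 0, 0], [28, 0, -0.14, 0, 0], [28, 0, -0.18, 0, 0], [28, 0, -0.2, 0, 0]],
  ],
)

```text
t: 16.08
eef_pos: [511.5, 334.0, 237.2]
tcp_rot: [[-0.327, 0.003, 0.945], [-0.945, -0.001, -0.327], [0.0, -1.0, 0.003]]
contact_force: [1.6, 0.9, -1.5]
finger_gap: 31.9
```

Run:
```python
from h import *
from rig import r
plan(r.sense(),[669.8,-37,200],-84.5)
```

```text
t 16.08 tcp [511.5 334.  237.2] yaw -109.1 gap 31.9 F [ 1.6  0.9 -1.5]
  shift [0.2987 0.0382 0.2709] turn -0.0684
```

>>> drive_tool(
  series=[
    [[28, 0.03, 0, 0.027, -0.008], [28, 0.066, 0, 0.06, -0.016], [28, 0.1, 0, 0.09, -0.024], [28, 0.13, 0, 0.12, -0.032], [28, 0.163, 0, 0.148, -0.04], [28, 0.196, 0, 0.178, -0.048], [28, 0.23, 0, 0.21, -0.056], [28, 0.26, 0, 0.236, -0.064]],
  ],
)

```text
t: 16.75
eef_pos: [642.1, 26.9, 237.7]
tcp_rot: [[0.071, 0.002, 0.997], [-0.997, -0.001, 0.071], [0.001, -1.0, 0.002]]
contact_force: [1.4, 0.3, -2.7]
finger_gap: 31.7
```

Run:
```python
from h import *
from rig import r
plan(r.sense(),[669.9,-39,170],-84.5)
```

```text
t 16.75 tcp [642.1  26.9 237.7] yaw -85.9 gap 31.7 F [ 1.4  0.3 -2.7]
  shift [0.0677 0.0678 0.0229] turn -0.0039
```

>>> drive_tool(
  series=[
    [[28, 0.03, 0, 0.01, -0.004], [28, 0.06, 0.01, 0.02, -0.004], [28, 0.0675, 0.03, 0.023, -0.004], [28, 0.0675, 0.05, 0.023, -0.004], [28, 0.0675, 0.065, 0.023, -0.004], [28, 0.0675, 0.068, 0.023, -0.004], [28, 0.0675, 0.068, 0.023, -0.004], [28, 0.0675, 0.068, 0.023, -0.004]],
  ],
)

```text
t: 17.42
eef_pos: [670.3, -38.6, 170.4]
tcp_rot: [[0.097, 0.003, 0.995], [-0.995, -0.001, 0.097], [0.001, -1.0, 0.002]]
contact_force: [-0.1, -0.1, -1.1]
finger_gap: 31.4
```

```bash
cat >> h.py <<'E'
def held(r,tag,c=(669.8,-37.4),yaw=95.5):
    """end of the held handle along the beam, wrist view"""
    W,p=snap(r,'wrist',tag);u=np.array([np.cos(np.radians(yaw)),np.sin(np.radians(yaw))]);n=np.array([u[1],-u[0]])
    Q=W[np.isfinite(W).all(-1)];D=Q[:,:2]-c;a=D@u;b=D@n;z=Q[:,2];t=r.sense()['eef_pos'][2]
    m=(abs(b)<20)&(a>20)&(a<120)&(z>t-16)&(z<t+20);print('far end a',np.percentile(a[m],[99,99.8]).round(1),'b',np.percentile(b[m],[1,99]).round(1))
E
python3 - <<'E'
from h import *
from rig import r
held(r,'w10')
plan(r.sense(),[669.9,-39,131.5],-84.5)
E
```

```text
far end a [85.2 85.6] b [-15.9  15.3]
t 17.47 tcp [670.6 -38.7 170.9] yaw -84.5 gap 31.7 F [ 0.3 -0.  -1.1]
  shift [ 0.0002  0.0394 -0.0009] turn 0.0001
```

Centred to within about 0.5 mm. Lower, release, rise.

>>> drive_tool(
  series=[
    [[28, 0, 0.01, -0.001, 0], [28, 0, 0.02, -0.001, 0], [28, 0, 0.028, -0.001, 0], [28, 0, 0.034, -0.001, 0], [28, 0, 0.037, -0.001, 0], [28, 0, 0.039, -0.001, 0], [28, 0, 0.0395, -0.001, 0], [28, 0, 0.0395, -0.001, 0]],
  ],
)

```text
t: 18.13
eef_pos: [671.0, -38.6, 132.4]
tcp_rot: [[0.097, 0.006, 0.995], [-0.995, -0.001, 0.097], [0.002, -1.0, 0.006]]
contact_force: [1.7, 0.5, 4.0]
finger_gap: 31.6
```

>>> drive_tool(
  series=[
    [[28, 0, 0, 0, 0], [33, 0, 0, 0, 0], [36, 0, 0, 0, 0], [45, 0, 0, 0, 0], [60, 0, 0, 0, 0], [80, 0, 0, 0, 0], [80, 0, 0, 0, 0], [80, 0, 0, 0, 0]],
  ],
)

```text
t: 18.8
eef_pos: [670.9, -38.6, 132.4]
tcp_rot: [[0.097, 0.006, 0.995], [-0.995, -0.001, 0.097], [0.002, -1.0, 0.006]]
contact_force: [-0.6, 0.4, -0.3]
finger_gap: 67.2
```

>>> drive_tool(
  series=[
    [[80, 0, -0.01, 0, 0], [80, 0, -0.03, 0, 0], [80, 0, -0.06, 0, 0], [80, 0, -0.08, 0, 0], [80, 0, -0.08, 0, 0], [80, 0, -0.08, 0, 0], [80, 0, -0.08, 0, 0], [80, 0, -0.08, 0, 0]],
  ],
)

```text
t: 19.47
eef_pos: [669.6, -38.4, 211.2]
tcp_rot: [[0.097, 0.004, 0.995], [-0.995, -0.001, 0.097], [0.001, -1.0, 0.004]]
contact_force: [0.6, -0.2, -0.5]
finger_gap: 80.0
```

Run:
```python
from h import *
from rig import r
tilt(r,'w11');tilt(r,'s11','side');plan(r.sense(),[669.8,-37.4,133],-84.5)
```

```text
wrist t 19.52 tilt -0.139 z at mid 146.5 n 4903 a range [-69.4  92.1] b mid [-15.1  15.6]
side t 19.57 tilt -0.115 z at mid 147.5 n 77 a range [-77.7  90.1] b mid [-17.8  12.4]
t 19.57 tcp [669.8 -38.5 211.2] yaw -84.4 gap 79.8 F [ 0.3  0.4 -1.3]
  shift [-0.0012  0.0782 -0.0002] turn 0.0002
```

Handle b sits on the stop, with its +y end down at tilt −0.139, so it is faulty. I'll grip it near its centre of mass, 18 mm toward +y, so it doesn't swing in the hand.

>>> drive_tool(
  series=[
    [[80, -0.015, 0, 0, 0], [80, -0.025, 0.02, 0, 0], [80, -0.025, 0.05, 0, 0], [80, -0.025, 0.075, 0, 0], [80, -0.025, 0.08, 0, 0], [80, -0.025, 0.08, 0, 0], [60, -0.025, 0.08, 0, 0], [50, -0.025, 0.08, 0, 0]],
  ],
  force=12,
)

```text
t: 20.23
eef_pos: [668.8, -13.6, 132.9]
tcp_rot: [[0.097, 0.007, 0.995], [-0.995, -0.001, 0.097], [0.002, -1.0, 0.007]]
contact_force: [0.9, 1.6, -0.6]
finger_gap: 68.4
```

>>> drive_tool(
  series=[
    [[28, 0, 0, 0, 0], [28, 0, 0, 0, 0], [28, 0, 0, 0, 0], [28, 0, 0, 0, 0], [28, 0, 0, 0, 0], [28, 0, -0.005, 0, 0], [28, 0, -0.02, 0, 0], [28, 0, -0.04, 0, 0]],
  ],
  force=12,
)

```text
t: 20.9
eef_pos: [667.0, -13.5, 171.7]
tcp_rot: [[0.097, 0.003, 0.995], [-0.995, -0.001, 0.097], [0.001, -1.0, 0.002]]
contact_force: [-0.1, -0.3, -1.7]
finger_gap: 32.0
```

Run:
```python
from h import *
from rig import r
W,p=snap(r,'side','s12')
plan(r.sense(),[467,-303,240],-83.7)
s=r.sense();c=s['eef_pos'][:2];u=np.array([-.0958,.9954]);n=np.array([u[1],-u[0]])
Q=W[np.isfinite(W).all(-1)];D=Q[:,:2]-c;a=D@u;b=D@n;z=Q[:,2]
m=(abs(b)<20)&(z>s['eef_pos'][2]-35)&(z<s['eef_pos'][2]+35)
for lo,hi in ((-110,-80),(-80,-50),(-50,-20),(20,45),(45,70)):
    k=m&(a>lo)&(a<hi);print(lo,k.sum(),np.percentile(z[k],95).round(1) if k.sum() else '')
```

```text
t 20.95 tcp [670.  -13.9 177.1] yaw -84.5 gap 31.4 F [ 2.5 -1.4  1.6]
  shift [ 0.2683 -0.0647 -0.2293] turn -0.0021
-110 125 195.2
-80 100 192.4
-50 101 188.2
20 24 171.2
45 33 169.6
```

>>> drive_tool(
  series=[
    [[28, 0.0, -0.025, 0, 0], [28, 0.02, -0.05, -0.02, -0.002], [28, 0.05, -0.063, -0.046, -0.002], [28, 0.08, -0.063, -0.073, -0.002], [28, 0.11, -0.063, -0.1, -0.002], [28, 0.14, -0.063, -0.128, -0.002], [28, 0.17, -0.063, -0.155, -0.002], [28, 0.2, -0.063, -0.183, -0.002]],
  ],
)

```text
t: 21.62
eef_pos: [505.1, -231.7, 238.5]
tcp_rot: [[0.109, 0.011, 0.994], [-0.994, -0.001, 0.109], [0.002, -1.0, 0.01]]
contact_force: [-0.4, -1.0, -1.2]
finger_gap: 31.9
```

>>> drive_tool(
  series=[
    [[28, 0.02, 0, -0.018, 0], [28, 0.04, 0, -0.036, 0], [28, 0.05, 0, -0.046, 0], [28, 0.05, 0, -0.046, 0], [28, 0.05, 0, -0.046, 0], [28, 0.05, 0, -0.046, 0], [28, 0.05, 0, -0.046, 0], [28, 0.05, 0, -0.046, 0]],
  ],
)

```text
t: 22.28
eef_pos: [465.7, -285.2, 237.9]
tcp_rot: [[0.112, 0.011, 0.994], [-0.994, -0.0, 0.112], [0.002, -1.0, 0.011]]
contact_force: [-0.2, 0.1, -0.7]
finger_gap: 32.2
```

Run:
```python
from h import *
from rig import r
W,p=snap(r,'wrist','w13')
plan(r.sense(),[466.1,-294.6,190],-83.6)
print(np.round(r.sense()['joint_pos'],2))
for n in ['w4','w13','s12']:
    W,_=cloud(n);rect(W,(410,530),(-392,-320),(148,175),n+' near');rect(W,(410,530),(-290,-215),(148,175),n+' outer');rect(W,(380,600),(-650,-385),(200,212),n+' top')
```

```text
t 22.33 tcp [ 465.6 -285.4  238. ] yaw -83.6 gap 31.9 F [ 0.1  0.8 -2.1]
  shift [ 0.0091  0.048  -0.001 ] turn -0.0
[ 0.16  0.39  0.4   1.86 -0.19  0.92  0.75]
w4 near few 0
w4 outer 324 c [ 483.2 -241.1] s [13.3 31.3] a 6.1 z [154.7 156.8 157.2]
w4 top few 0
w13 near 109 c [ 474.5 -367.6] s [57.9 21.5] a 5.5 z [154.3 155.5 156.1]
w13 outer 1056 c [ 461.3 -254.2] s [58.1 50.1] a 6.6 z [155.4 157.1 157.6]
w13 top few 0
s12 near 241 c [ 473.1 -360.8] s [57.2 52.4] a 7.0 z [154.9 158.7 159.6]
s12 outer 195 c [ 460.2 -255.4] s [57.1 49.8] a 6.9 z [154.7 159.1 159.7]
s12 top 7816 c [ 491.8 -515.1] s [155.4 233.5] a 6.9 z [205.4 207.7 208.6]
```

View pics/w13.png

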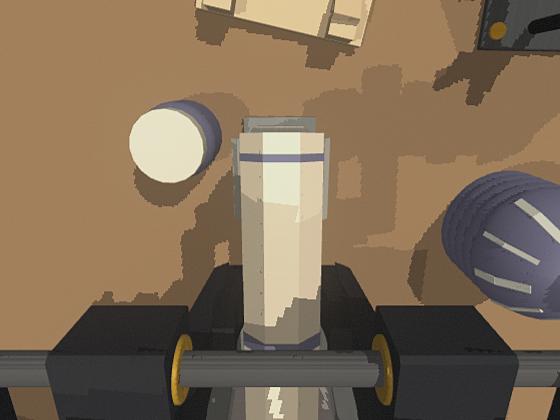

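The view shows the handle lined up over the trough, with the rear saddle showing on either side around (283,180), and the glaze jar and bowls clear. Now to lower it.

>>> drive_tool(
  series=[
    [[28, 0.0105, 0.02, -0.0005, 0], [28, 0.0105, 0.04, -0.0005, 0], [28, 0.0105, 0.05, -0.0005, 0], [28, 0.0105, 0.056, -0.0005, 0], [28, 0.0105, 0.062, -0.0005, 0], [28, 0.0105, 0.067, -0.0005, 0], [28, 0.0105, 0.071, -0.0005, 0], [28, 0.0105, 0.074, -0.0005, 0]],
  ],
  force=8,
)

```text
t: 23.0
eef_pos: [467.2, -296.4, 164.2]
tcp_rot: [[0.111, 0.011, 0.994], [-0.994, -0.001, 0.111], [0.003, -1.0, 0.011]]
contact_force: [-1.2, -1.9, -0.8]
finger_gap: 31.8
```

```bash
cat >> h.py <<'E'
def prof(r,tag,cam='side',yaw=96.5,c=None):
    """ridge height along the handle about the TCP (a>0 toward +y)"""
    W,p=snap(r,cam,tag);s=r.sense();c=s['eef_pos'][:2] if c is None else c;zt=s['eef_pos'][2]
    u=np.array([np.cos(np.radians(yaw)),np.sin(np.radians(yaw))]);n=np.array([u[1],-u[0]])
    Q=W[np.isfinite(W).all(-1)];D=Q[:,:2]-c;a=D@u;b=D@n;z=Q[:,2]
    m=(abs(b)<14)&(z>zt-25)&(z<zt+45)
    print(cam,[(lo,int((m&(a>lo)&(a<lo+20)).sum()),np.percentile(z[m&(a>lo)&(a<lo+20)],95).round(1)) for lo in range(-120,100,20) if (m&(a>lo)&(a<lo+20)).sum()>5])
E
python3 - <<'E'
from h import *
from rig import r
prof(r,'s14')
plan(r.sense(),[466.1,-295.9,160],-83.5)
E
```

```text
side [(-120, 74, np.float64(206.1)), (-100, 78, np.float64(179.5)), (-80, 110, np.float64(178.9)), (-60, 99, np.float64(178.1)), (-40, 89, np.float64(177.5)), (-20, 54, np.float64(176.7))]
t 23.05 tcp [ 467.1 -296.2  163.7] yaw -83.6 gap 31.7 F [ 0.2 -1.1 -0.5]
  shift [-0.0004  0.0037 -0.001 ] turn -0.0003
```

>>> drive_tool(
  series=[
    [[28, 0, 0.001, -0.0005, 0], [28, 0, 0.002, -0.0005, 0], [28, 0, 0.003, -0.0005, 0], [28, 0, 0.004, -0.0005, 0], [28, 0, 0.0045, -0.0005, 0], [28, 0, 0.0045, -0.0005, 0], [28, 0, 0.0045, -0.0005, 0], [28, 0, 0.0045, -0.0005, 0]],
  ],
  force=6,
)

```text
t: 23.72
eef_pos: [467.3, -296.7, 160.3]
tcp_rot: [[0.111, 0.013, 0.994], [-0.994, -0.002, 0.111], [0.003, -1.0, 0.012]]
contact_force: [0.1, 0.3, 5.9]
finger_gap: 31.7
```

Run:
```python
from h import *
from rig import r
prof(r,'s15')
plan(r.sense(),[466.1,-295.9,160],-83.5)
```

```text
side [(-120, 50, np.float64(205.1)), (-100, 69, np.float64(173.0)), (-80, 103, np.float64(172.9)), (-60, 93, np.float64(173.4)), (-40, 86, np.float64(173.2)), (-20, 49, np.float64(173.0))]
t 23.77 tcp [ 467.3 -296.7  160.3] yaw -83.6 gap 32.0 F [-1.2  0.3  5.7]
  shift [-0.0009  0.0003 -0.0011] turn -0.0003
```

>>> drive_tool(
  series=[
    [[33, 0, 0, 0, 0], [36, 0, 0, 0, 0], [45, 0, 0, 0, 0], [60, 0, 0, 0, 0], [70, 0, 0, 0, 0], [70, 0, -0.02, 0, 0], [70, 0, -0.05, 0, 0], [70, 0, -0.07, 0, 0]],
  ],
)

```text
t: 24.43
eef_pos: [466.5, -296.9, 231.9]
tcp_rot: [[0.111, 0.013, 0.994], [-0.994, -0.002, 0.111], [0.004, -1.0, 0.013]]
contact_force: [0.3, -1.0, -0.0]
finger_gap: 69.8
```

>>> drive_tool(
  series=[
    [[40, -0.03, 0, 0, 0], [0, -0.06, 0, 0, 0], [0, -0.095, 0, 0, 0], [0, -0.095, 0, 0, 0], [0, -0.095, 0, 0, 0], [0, -0.095, 0, 0, 0], [0, -0.095, 0, 0, 0], [0, -0.095, 0, 0, 0]],
  ],
  force=15,
)

```text
t: 25.1
eef_pos: [455.9, -203.7, 231.5]
tcp_rot: [[0.109, 0.013, 0.994], [-0.994, -0.003, 0.109], [0.004, -1.0, 0.012]]
contact_force: [0.0, 0.3, -0.0]
finger_gap: 18.7
```

Run:
```python
from h import *
from rig import r
# along-trough coordinate: -108 -> (466.1,-295.9)
d=np.array([.1145,-.9934]);tgt=np.array([466.1,-295.9])+d*(108-205)*1
tgt=np.array([466.1,-295.9])+d*(-205+108)
prof(r,'s16',c=np.array([466.1,-295.9]))
W,p=snap(r,'wrist','w16');
Q=W[np.isfinite(W).all(-1)];D=Q[:,:2]-np.array([466.1,-295.9]);a=D@d-108;b=D@np.array([d[1],-d[0]]);m=(abs(b)<12)&(Q[:,2]>161)&(Q[:,2]<180);print('handle rear',np.percentile(a[m],[0.5,5,99]) if m.sum() else m.sum())
plan(r.sense(),[*tgt,173.5],-83.5)
```

```text
side [(80, 83, np.float64(250.7))]
handle rear [-175.34412663 -174.62827664  -65.57512547]
t 25.2 tcp [ 455.8 -203.4  231.4] yaw -83.7 gap 10.6 F [-0.3  0.7  0.1]
  shift [-0.0042  0.0579 -0.0011] turn -0.0006
```

>>> drive_tool(
  series=[
    [[0, -0.004, 0.02, -0.001, 0], [0, -0.004, 0.04, -0.001, 0], [0, -0.004, 0.055, -0.001, 0], [0, -0.004, 0.057, -0.001, 0], [0, -0.004, 0.057, -0.001, 0], [0, -0.004, 0.057, -0.001, 0], [0, -0.004, 0.057, -0.001, 0], [0, -0.004, 0.057, -0.001, 0]],
  ],
)

```text
t: 25.87
eef_pos: [455.7, -200.1, 175.3]
tcp_rot: [[0.109, 0.014, 0.994], [-0.994, -0.003, 0.109], [0.004, -1.0, 0.014]]
contact_force: [0.3, -0.1, -0.3]
finger_gap: 0.7
```

Run:
```python
from h import *
from rig import r
d=np.array([.1145,-.9934]);tgt=np.array([466.1,-295.9])+d*(-21+108)
plan(r.sense(),[*tgt,173.5],-83.5)
```

```text
t 25.87 tcp [ 455.7 -200.1  175.3] yaw -83.7 gap 0.7 F [ 0.3 -0.1 -0.3]
  shift [0.1834 0.0027 0.0003] turn -0.0007
```

>>> drive_tool(
  series=[
    [[0, 0.008, 0.001, 0, -0.0007], [0, 0.016, 0.002, 0, -0.0007], [0, 0.028, 0.002, 0, -0.0007], [0, 0.042, 0.002, 0, -0.0007], [0, 0.056, 0.002, 0, -0.0007], [0, 0.07, 0.002, 0, -0.0007], [0, 0.084, 0.002, 0, -0.0007], [0, 0.098, 0.002, 0, -0.0007]],
  ],
)

```text
t: 26.53
eef_pos: [465.9, -298.5, 173.4]
tcp_rot: [[0.113, 0.013, 0.993], [-0.994, -0.002, 0.113], [0.003, -1.0, 0.013]]
contact_force: [-1.1, 2.6, 0.4]
finger_gap: 0.3
```

Run:
```python
from h import *
from rig import r
d=np.array([.1145,-.9934]);tgt=np.array([466.1,-295.9])+d*(-20+108)
plan(r.sense(),[*tgt,173.5],-83.5)
```

```text
t 26.53 tcp [ 465.9 -298.5  173.4] yaw -83.5 gap 0.3 F [-1.1  2.6  0.4]
  shift [0.0854 0.0002 0.0006] turn 0.0
```

>>> drive_tool(
  series=[
    [[0, 0.012, 0, 0, 0], [0, 0.026, 0, 0, 0], [0, 0.04, 0, 0, 0], [0, 0.054, 0, 0, 0], [0, 0.068, 0, 0, 0], [0, 0.08, 0, 0, 0], [0, 0.086, 0, 0, 0], [0, 0.087, 0, 0, 0]],
  ],
)

```text
t: 27.2
eef_pos: [475.4, -387.3, 173.8]
tcp_rot: [[0.111, 0.013, 0.994], [-0.994, -0.004, 0.111], [0.005, -1.0, 0.013]]
contact_force: [0.1, -0.1, 0.6]
finger_gap: 0.4
```

>>> drive_tool(
  series=[
    [[0, -0.03, 0, 0, 0], [0, -0.06, 0, 0, 0], [0, -0.06, -0.03, 0, 0], [0, -0.06, -0.06, 0, 0], [0, -0.06, -0.08, 0, 0], [40, -0.06, -0.08, 0, 0], [88, -0.06, -0.08, 0, 0], [88, -0.06, -0.08, 0, 0]],
  ],
)

```text
t: 27.87
eef_pos: [467.3, -326.7, 252.6]
tcp_rot: [[0.112, 0.012, 0.994], [-0.994, -0.003, 0.112], [0.004, -1.0, 0.012]]
contact_force: [-0.7, 0.3, -0.4]
finger_gap: 18.7
```

Run:
```python
from h import *
from rig import r
W,p=snap(r,'side','s17')
cv2.imwrite('pics/s17c.png',cv2.resize(p[200:420,300:560],None,fx=2.6,fy=2.6))
plan(r.sense(),[443,404,250],-114.2);print(np.round(r.sense()['joint_pos'],2))
```

```text
t 27.92 tcp [ 467.1 -326.6  252.2] yaw -83.6 gap 22.2 F [0.6 0.3 0.3]
  shift [-0.7287  0.      0.0577] turn 0.0851
[ 0.23  0.41  0.4   1.78 -0.19  0.97  0.82]
```

View pics/s17c.png

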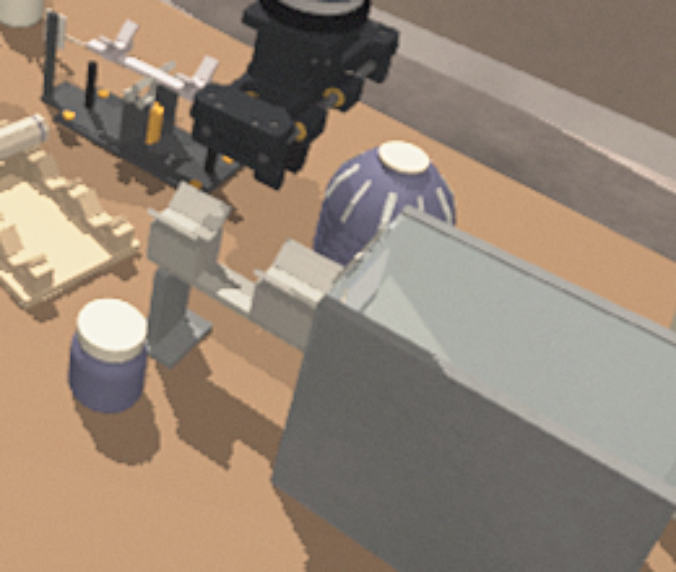

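The trough is empty and the port is closed off, so the handle has dropped inside. Bowls and glaze jar haven't moved. On to handle a.

>>> drive_tool(
  series=[
    [[88, -0.04, 0, 0.003, 0.004], [88, -0.08, 0, 0.006, 0.008], [88, -0.12, 0, 0.01, 0.012], [88, -0.16, 0, 0.013, 0.017], [88, -0.2, 0, 0.016, 0.022], [88, -0.24, 0, 0.019, 0.027], [88, -0.28, 0, 0.022, 0.032], [88, -0.31, 0, 0.025, 0.036]],
  ],
)

```text
t: 28.58
eef_pos: [455.8, -12.4, 250.1]
tcp_rot: [[-0.113, 0.009, 0.994], [-0.994, -0.002, -0.113], [0.001, -1.0, 0.009]]
contact_force: [0.1, -0.0, -0.2]
finger_gap: 75.6
```

>>> drive_tool(
  series=[
    [[88, -0.04, 0, 0.0, 0.004], [88, -0.08, 0, 0.0, 0.008], [88, -0.12, 0, 0.0, 0.012], [88, -0.16, 0, 0.0, 0.016], [88, -0.2, 0, 0.0, 0.02], [88, -0.24, 0, 0.0, 0.025], [88, -0.28, 0, 0.0, 0.03], [88, -0.31, 0, 0.0, 0.035]],
  ],
)

```text
t: 29.25
eef_pos: [489.6, 299.2, 248.1]
tcp_rot: [[-0.326, 0.007, 0.945], [-0.945, -0.002, -0.326], [-0.0, -1.0, 0.007]]
contact_force: [-0.0, -0.0, 0.3]
finger_gap: 87.8
```

Run:
```python
from h import *
from rig import r
p,_=r.grab_frame('scene');cv2.imwrite('pics/c18.png',cv2.resize(p[140:290,40:280],None,fx=3,fy=3))
plan(r.sense(),[443,404,240],-114.2);print(np.round(r.sense()['joint_pos'],2))
```

```text
t 29.3 tcp [489.  305.4 248.1] yaw -108.8 gap 88.4 F [0.9 5.7 1.4]
  shift [-0.0785  0.0079 -0.0753] turn 0.0151
[-0.79  0.42  0.2   1.76 -0.09  0.97 -0.88]
```

View pics/c18.png

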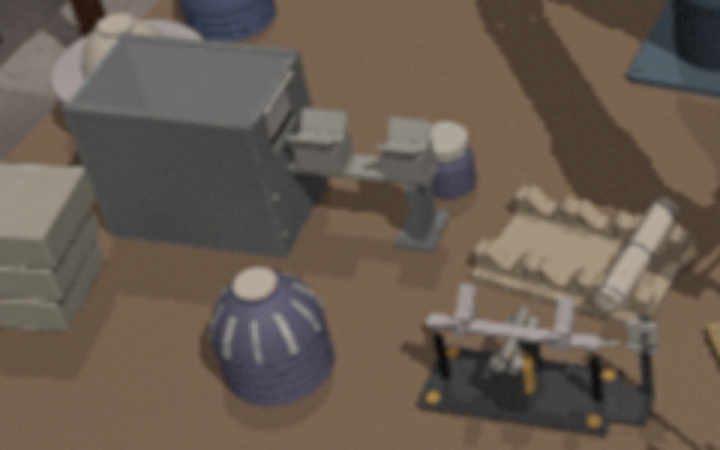

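Handle c is seated in its groove at about (640,255), the trough is empty with the flap shut, and the bowls and jar are in place. Next, handle a.

>>> drive_tool(
  series=[
    [[88, -0.03, 0, -0.03, 0.008], [88, -0.06, 0, -0.06, 0.015], [88, -0.0785, 0, -0.075, 0.015], [88, -0.0785, 0, -0.075, 0.015], [88, -0.0785, 0, -0.075, 0.015], [88, -0.0785, 0, -0.075, 0.015], [88, -0.0785, 0, -0.075, 0.015], [88, -0.0785, 0, -0.075, 0.015]],
  ],
)

```text
t: 29.97
eef_pos: [444.2, 402.1, 247.6]
tcp_rot: [[-0.412, 0.007, 0.911], [-0.911, 0.001, -0.412], [-0.003, -1.0, 0.006]]
contact_force: [-0.0, -0.9, 0.2]
finger_gap: 87.9
```

Run:
```python
from h import *
from rig import r
W,p=snap(r,'wrist','w19')
handles(W,36,60)
plan(r.sense(),[443,404,32.5],-114.2)
```

```text
blob px [279. 171.] c [442.9 403.7] s [170.   32.2] yaw 65.8 n 5866
t 30.02 tcp [444.1 402.3 247.7] yaw -114.3 gap 88.3 F [-0.2 -0.6  0.3]
  shift [-0.0003  0.2152 -0.003 ] turn -0.0003
```

>>> drive_tool(
  series=[
    [[88, 0, 0.03, -0.003, 0], [88, 0, 0.06, -0.003, 0], [88, 0, 0.1, -0.003, 0], [88, 0, 0.14, -0.003, 0], [88, 0, 0.175, -0.003, 0], [88, 0, 0.2, -0.003, 0], [88, 0, 0.215, -0.003, 0], [88, 0, 0.215, -0.003, 0]],
  ],
)

```text
t: 30.68
eef_pos: [442.8, 402.1, 31.8]
tcp_rot: [[-0.413, 0.005, 0.911], [-0.911, -0.002, -0.413], [-0.001, -1.0, 0.005]]
contact_force: [0.1, -0.2, 1.6]
finger_gap: 88.1
```

>>> drive_tool(
  series=[
    [[28, 0, 0, 0, 0], [28, 0, 0, 0, 0], [28, 0, 0, 0, 0], [28, 0, 0, 0, 0], [28, 0, 0, 0, 0], [28, 0, 0, 0, 0], [28, 0, 0, 0, 0], [28, 0, 0, 0, 0]],
  ],
  force=15,
)

```text
t: 31.35
eef_pos: [442.7, 402.1, 31.8]
tcp_rot: [[-0.413, 0.005, 0.911], [-0.911, -0.002, -0.413], [-0.001, -1.0, 0.005]]
contact_force: [0.5, 0.0, -0.1]
finger_gap: 36.8
```

>>> drive_tool(
  series=[
    [[28, 0, 0, 0, 0], [28, 0, 0, 0, 0], [28, 0, -0.02, 0, 0], [28, 0, -0.06, 0, 0], [28, 0, -0.1, 0, 0], [28, 0, -0.14, 0, 0], [28, 0, -0.18, 0, 0], [28, 0, -0.2, 0, 0]],
  ],
)

```text
t: 32.02
eef_pos: [443.1, 403.5, 236.7]
tcp_rot: [[-0.413, 0.009, 0.911], [-0.911, 0.003, -0.413], [-0.006, -1.0, 0.007]]
contact_force: [0.7, 0.9, -1.8]
finger_gap: 32.1
```

Run:
```python
from h import *
from rig import r
plan(r.sense(),[669.8,-37.4,230],-84.5)
```

```text
t 32.02 tcp [443.1 403.5 236.7] yaw -114.4 gap 32.1 F [ 0.7  0.9 -1.8]
  shift [0.3078 0.0074 0.3887] turn -0.0831
```

>>> drive_tool(
  series=[
    [[28, 0.02, 0, 0.025, -0.005], [28, 0.045, 0, 0.057, -0.012], [28, 0.07, 0, 0.088, -0.019], [28, 0.095, 0, 0.12, -0.026], [28, 0.12, 0, 0.152, -0.033], [28, 0.145, 0, 0.183, -0.04], [28, 0.17, 0, 0.215, -0.047], [28, 0.195, 0, 0.246, -0.054]],
  ],
)

```text
t: 32.68
eef_pos: [586.7, 122.2, 236.8]
tcp_rot: [[-0.085, 0.008, 0.996], [-0.996, 0.003, -0.085], [-0.003, -1.0, 0.008]]
contact_force: [1.0, -0.5, -1.7]
finger_gap: 32.0
```

Run:
```python
from h import *
from rig import r
plan(r.sense(),[669.9,-38.9,170],-84.5)
```

```text
t 32.68 tcp [586.7 122.2 236.8] yaw -94.9 gap 32.0 F [ 1.  -0.5 -1.7]
  shift [0.1537 0.0671 0.0961] turn -0.0288
```

>>> drive_tool(
  series=[
    [[28, 0.035, 0, 0.022, -0.007], [28, 0.07, 0, 0.044, -0.014], [28, 0.105, 0, 0.066, -0.022], [28, 0.135, 0, 0.085, -0.0288], [28, 0.154, 0.02, 0.096, -0.0288], [28, 0.154, 0.045, 0.096, -0.0288], [28, 0.154, 0.065, 0.096, -0.0288], [28, 0.154, 0.067, 0.096, -0.0288]],
  ],
)

```text
t: 33.35
eef_pos: [666.6, -39.4, 165.2]
tcp_rot: [[0.095, -0.0, 0.995], [-0.995, 0.003, 0.095], [-0.003, -1.0, -0.0]]
contact_force: [-1.3, 0.3, -2.7]
finger_gap: 31.5
```

Run:
```python
from h import *
from rig import r
r.grab_frame('wrist')
held(r,'w20')
plan(r.sense(),[669.9,-38.9,132],-84.5)
```

```text
far end a [85.2 85.5] b [-19.1  12.1]
t 33.45 tcp [668.9 -38.8 169.1] yaw -84.5 gap 32.1 F [-0.4  0.6 -1.6]
  shift [0.0003 0.0371 0.0008] turn 0.0001
```

>>> drive_tool(
  series=[
    [[28, 0, 0.01, 0.001, 0], [28, 0, 0.02, 0.001, 0], [28, 0, 0.028, 0.001, 0], [28, 0, 0.033, 0.001, 0], [28, 0, 0.036, 0.001, 0], [28, 0, 0.037, 0.001, 0], [28, 0, 0.0375, 0.001, 0], [28, 0, 0.0375, 0.001, 0]],
  ],
)

```text
t: 34.12
eef_pos: [670.8, -38.5, 132.2]
tcp_rot: [[0.097, 0.007, 0.995], [-0.995, 0.003, 0.096], [-0.002, -1.0, 0.007]]
contact_force: [1.3, 0.4, -0.7]
finger_gap: 31.9
```

>>> drive_tool(
  series=[
    [[28, 0, 0, 0, 0], [33, 0, 0, 0, 0], [36, 0, 0, 0, 0], [45, 0, 0, 0, 0], [60, 0, 0, 0, 0], [80, 0, 0, 0, 0], [80, 0, 0, 0, 0], [80, 0, 0, 0, 0]],
  ],
)

```text
t: 34.78
eef_pos: [670.8, -38.5, 132.2]
tcp_rot: [[0.097, 0.007, 0.995], [-0.995, 0.003, 0.096], [-0.002, -1.0, 0.007]]
contact_force: [-0.1, -0.6, 0.3]
finger_gap: 66.9
```

>>> drive_tool(
  series=[
    [[80, 0, -0.01, 0, 0], [80, 0, -0.03, 0, 0], [80, 0, -0.06, 0, 0], [80, 0, -0.08, 0, 0], [80, 0, -0.08, 0, 0], [80, 0, -0.08, 0, 0], [80, 0, -0.08, 0, 0], [80, 0, -0.08, 0, 0]],
  ],
)

```text
t: 35.45
eef_pos: [669.4, -38.6, 211.0]
tcp_rot: [[0.097, 0.004, 0.995], [-0.995, 0.003, 0.097], [-0.003, -1.0, 0.005]]
contact_force: [0.1, 0.1, -0.4]
finger_gap: 79.7
```

Run:
```python
from h import *
from rig import r
tilt(r,'w21');tilt(r,'s21','side');plan(r.sense(),[669.8,-37.4,133],-84.5)
```

```text
wrist t 35.5 tilt -0.011 z at mid 146.0 n 4705 a range [-76.4  86. ] b mid [-13.4  13.7]
side t 35.55 tilt -0.006 z at mid 147.8 n 117 a range [-84.3  84.5] b mid [-17.3   9.8]
t 35.55 tcp [669.5 -38.7 211. ] yaw -84.5 gap 80.3 F [ 0.2  0.1 -0. ]
  shift [-0.001  0.078  0.   ] turn 0.0001
```

>>> drive_tool(
  series=[
    [[80, -0.001, 0, 0, 0], [80, -0.001, 0, 0, 0], [80, -0.001, 0, 0, 0], [80, -0.001, 0, 0, 0], [80, -0.001, 0, 0, 0], [80, -0.001, 0, 0, 0], [80, -0.001, 0, 0, 0], [80, -0.001, 0, 0, 0]],
  ],
)

```text
t: 36.22
eef_pos: [669.4, -37.7, 211.0]
tcp_rot: [[0.097, 0.005, 0.995], [-0.995, 0.003, 0.097], [-0.003, -1.0, 0.005]]
contact_force: [-0.4, 0.9, -0.3]
finger_gap: 80.1
```

Run:
```python
from h import *
from rig import r
tilt(r,'w22');plan(r.sense(),[669.8,-37.4,133],-84.5)
```

```text
wrist t 36.27 tilt -0.01 z at mid 146.0 n 4676 a range [-75.4  85.9] b mid [-13.4  13.7]
t 36.27 tcp [669.4 -37.7 211. ] yaw -84.5 gap 79.5 F [-0.5  0.2  0.5]
  shift [-0.     0.078  0.   ] turn 0.0001
```

Steady at −0.01, so handle a is sound. It goes in the setter's middle groove at (460.9, −40.2).

>>> drive_tool(
  series=[
    [[80, 0, 0.03, 0, 0], [80, 0, 0.06, 0, 0], [80, 0, 0.078, 0, 0], [60, 0, 0.078, 0, 0], [45, 0, 0.078, 0, 0], [28, 0, 0.078, 0, 0], [28, 0, 0.078, 0, 0], [28, 0, 0.078, 0, 0]],
  ],
  force=15,
)

```text
t: 36.93
eef_pos: [670.9, -37.6, 134.8]
tcp_rot: [[0.096, 0.007, 0.995], [-0.995, 0.003, 0.096], [-0.002, -1.0, 0.008]]
contact_force: [0.2, 0.6, 0.8]
finger_gap: 49.2
```

>>> drive_tool(
  series=[
    [[28, 0, 0, 0, 0], [28, 0, 0, 0, 0], [28, 0, 0, 0, 0], [28, 0, -0.02, 0, 0], [28, 0, -0.04, 0, 0], [28, 0, -0.06, 0, 0], [28, 0, -0.08, 0, 0], [28, 0, -0.1, 0, 0]],
  ],
)

```text
t: 37.6
eef_pos: [669.7, -37.8, 235.3]
tcp_rot: [[0.097, 0.007, 0.995], [-0.995, 0.003, 0.097], [-0.002, -1.0, 0.007]]
contact_force: [0.1, -0.5, -2.4]
finger_gap: 31.9
```

Run:
```python
from h import *
from rig import r
plan(r.sense(),[460.9,-40.2,235],-5.7)
```

```text
t 37.6 tcp [669.7 -37.8 235.3] yaw -84.5 gap 31.9 F [ 0.1 -0.5 -2.4]
  shift [-0.0177 -0.0011 -0.208 ] turn -0.2188
```

>>> drive_tool(
  series=[
    [[28, -0.002, 0, -0.03, -0.018], [28, -0.005, 0, -0.06, -0.036], [28, -0.008, 0, -0.09, -0.054], [28, -0.011, 0, -0.12, -0.072], [28, -0.014, 0, -0.15, -0.09], [28, -0.016, 0, -0.18, -0.11], [28, -0.0177, 0, -0.205, -0.13], [28, -0.0177, 0, -0.208, -0.15]],
  ],
)

```text
t: 38.27
eef_pos: [455.9, -40.7, 233.3]
tcp_rot: [[0.864, 0.002, 0.504], [-0.504, 0.003, 0.864], [0.0, -1.0, 0.003]]
contact_force: [0.1, -0.5, -1.9]
finger_gap: 31.8
```

>>> drive_tool(
  series=[
    [[28, 0, 0, 0, -0.018], [28, 0, 0, 0, -0.036], [28, 0, 0.02, 0, -0.054], [28, 0, 0.05, 0, -0.068], [28, 0, 0.08, 0, -0.068], [28, 0, 0.11, 0, -0.068], [28, 0, 0.13, 0, -0.068], [28, 0, 0.13, 0, -0.068]],
  ],
)

```text
t: 38.93
eef_pos: [453.2, -40.3, 100.0]
tcp_rot: [[0.995, -0.005, 0.101], [-0.101, 0.003, 0.995], [-0.005, -1.0, 0.002]]
contact_force: [-1.3, -0.6, -1.0]
finger_gap: 31.6
```

Run:
```python
from h import *
from rig import r
plan(r.sense(),[460.9,-40.2,43.5],-5.7)
```

```text
t 38.93 tcp [453.2 -40.3 100. ] yaw -5.8 gap 31.6 F [-1.3 -0.6 -1. ]
  shift [0.0079 0.0565 0.0007] turn -0.0002
```

>>> drive_tool(
  series=[
    [[28, 0.008, 0.01, 0.0007, 0], [28, 0.008, 0.025, 0.0007, 0], [28, 0.008, 0.038, 0.0007, 0], [28, 0.008, 0.046, 0.0007, 0], [28, 0.008, 0.051, 0.0007, 0], [28, 0.008, 0.054, 0.0007, 0], [28, 0.008, 0.056, 0.0007, 0], [28, 0.008, 0.056, 0.0007, 0]],
  ],
)

```text
t: 39.6
eef_pos: [461.7, -39.9, 45.1]
tcp_rot: [[0.995, -0.004, 0.1], [-0.1, 0.003, 0.995], [-0.004, -1.0, 0.003]]
contact_force: [-0.2, 1.6, 3.0]
finger_gap: 31.4
```

Run:
```python
from h import *
from rig import r
plan(r.sense(),[460.9,-40.2,43],-5.7)
```

```text
t 39.6 tcp [461.7 -39.9  45.1] yaw -5.7 gap 31.4 F [-0.2  1.6  3. ]
  shift [-0.0008  0.0021 -0.0004] turn -0.0001
```

>>> drive_tool(
  series=[
    [[28, 0, 0.0005, 0, 0], [28, 0, 0.0005, 0, 0], [33, 0, 0.0005, 0, 0], [36, 0, 0.0005, 0, 0], [42, 0, 0.0005, 0, 0], [50, 0, 0.0005, 0, 0], [60, 0, 0.0005, 0, 0], [60, 0, 0.0005, 0, 0]],
  ],
)

```text
t: 40.27
eef_pos: [461.7, -39.8, 44.6]
tcp_rot: [[0.995, -0.004, 0.1], [-0.1, 0.003, 0.995], [-0.004, -1.0, 0.003]]
contact_force: [-0.0, -0.0, 0.3]
finger_gap: 59.2
```

>>> drive_tool(
  series=[
    [[60, 0, 0, 0, 0], [60, 0, -0.01, 0, 0], [60, 0, -0.04, 0, 0], [60, 0, -0.08, 0, 0], [60, 0, -0.12, 0, 0], [60, -0.03, -0.16, 0.03, 0], [60, -0.03, -0.2, 0.06, 0], [60, -0.03, -0.2, 0.1, 0]],
  ],
)

```text
t: 40.93
eef_pos: [442.2, 45.9, 244.5]
tcp_rot: [[0.994, 0.001, 0.105], [-0.105, 0.002, 0.994], [0.001, -1.0, 0.002]]
contact_force: [1.6, -0.2, 0.6]
finger_gap: 60.0
```

Run:
```python
from h import *
from rig import r
W,p=snap(r,'side','s30');q,_=r.grab_frame('scene')
handles(W,50,66,(350,570),(-160,100))
for x,y in ((461,-40),(468,31.4)):
    for s in (-60,60):
        c=np.array([x+s*.995,y-s*.098]);m=(np.hypot(W[...,0]-c[0],W[...,1]-c[1])<9)&(W[...,2]>20);print((x,y),s,m.sum(),np.percentile(W[m][:,2],90).round(1) if m.sum() else '')
cv2.imwrite('pics/fin.png',np.vstack([cv2.resize(p[190:420,240:560],(626,300)),cv2.resize(q[140:300,60:400],(626,295))]))
plan(r.sense(),[460,50,250])
```

```text
blob px [292. 256.] c [465.7  26.4] s [ 29.4 170.4] yaw -6.3 n 387
blob px [306. 269.] c [460.  -43.6] s [ 32.1 173.8] yaw -6.7 n 426
(461, -40) -60 110 337.0
(461, -40) 60 20 58.4
(468, 31.4) -60 415 518.8
(468, 31.4) 60 19 59.1
t 41.03 tcp [443.6  53.6 243.9] yaw -5.3 gap 60.2 F [ 0.1  0.2 -0.4]
  shift [ 0.0167 -0.0061 -0.002 ] turn 0
```

View pics/fin.png

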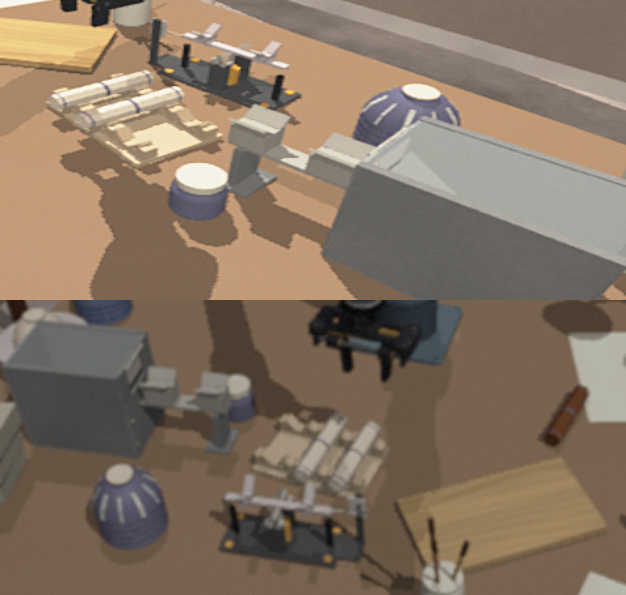

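Both sound handles lie in their grooves at about (325,450) and (357,455) in the lower panel. The trough and board are empty, and the bystanders haven't moved. Handing in.

Run:
```python
from rig import r
print(r.close_job())
```

```text
the job is handed in; nothing more can be done
None
```

All three handles were tried one at a time on the balance, each put away before the next, and the job was handed in at about 41 s of the 72 s allowed.

| Handle | Beam tilt (wrist camera) | Result | Where it went |
|---|---|---|---|
| c | 0.00 | sound | +y groove of the kiln setter |
| b | −0.139, on the stop | faulty, clay in its +y end | scrap box, through the flap |
| a | −0.01, steady | sound | middle groove of the kiln setter |

- **Setter:** in the last pictures both sound handles are seated in line with their grooves. Their +x ends read 58–59 mm high, as they should when seated. My height check at the −x ends gave no usable reading, probably because the arm blocked the camera. I judged those ends from the pictures.
- **Scrap box:** the trough is empty and the port looks shut. I could not see handle b inside, and I did not measure the flap angle, so both are judged from the pictures.
- **Bystanders:** the bowls, the glaze jar, the brush jar and the brown look-alike appear unmoved. The purple look-alike was outside the final pictures, but the arm never went near it.
- **Camera disagreement:** on the faulty handle the side camera read −0.115 against the wrist camera's −0.139. Both are past the 0.11 limit.
- **Forces:** contact forces in the readings stayed under about 10 N.

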